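Ready the chocolate press station: sort plates by feel and set the stop

TASK

Get the chocolate press station ready: some of the identical-looking press plates on the table have a grained underside and some a polished one, so drag each a little across the table to feel which it is, then lay the grained ones flat inside the steel tray and the polished ones flat on the marble slab. Also spin the brass stop collar along its threaded rod until its top face is level with the top edge of the gauge pointer. Leave the pointer and the other things on the table where they are.

Things in the scene. Friction and masses are not known exactly. Their poses are not given: they have to be found in the camera images.
- plate_a: steel plate 60 x 60 x 20 mm, about 0.72 kg, with an upright black grip bar: 44 mm along x, 16 mm along y, 20 to 50 mm up. Origin: centre of underside. All look alike; while being pushed along the table a polished one resists with 0.6 to 1.2 N, a grained one 3.8 to 7 N (a rare one between may go to either place). 3 or 4 of the six are there, in any mix (the others: no reading from the start)
- plate_b: steel plate 60 x 60 x 20 mm, about 0.72 kg, with an upright black grip bar: 44 mm along x, 16 mm along y, 20 to 50 mm up. Origin: centre of underside. All look alike; while being pushed along the table a polished one resists with 0.6 to 1.2 N, a grained one 3.8 to 7 N (a rare one between may go to either place). 3 or 4 of the six are there, in any mix (the others: no reading from the start)
- plate_c: steel plate 60 x 60 x 20 mm, about 0.72 kg, with an upright black grip bar: 44 mm along x, 16 mm along y, 20 to 50 mm up. Origin: centre of underside. All look alike; while being pushed along the table a polished one resists with 0.6 to 1.2 N, a grained one 3.8 to 7 N (a rare one between may go to either place). 3 or 4 of the six are there, in any mix (the others: no reading from the start)
- plate_d: steel plate 60 x 60 x 20 mm, about 0.72 kg, with an upright black grip bar: 44 mm along x, 16 mm along y, 20 to 50 mm up. Origin: centre of underside. All look alike; while being pushed along the table a polished one resists with 0.6 to 1.2 N, a grained one 3.8 to 7 N (a rare one between may go to either place). 3 or 4 of the six are there, in any mix (the others: no reading from the start)
- plate_e: steel plate 60 x 60 x 20 mm, about 0.72 kg, with an upright black grip bar: 44 mm along x, 16 mm along y, 20 to 50 mm up. Origin: centre of underside. All look alike; while being pushed along the table a polished one resists with 0.6 to 1.2 N, a grained one 3.8 to 7 N (a rare one between may go to either place). 3 or 4 of the six are there, in any mix (the others: no reading from the start)
- plate_f: steel plate 60 x 60 x 20 mm, about 0.72 kg, with an upright black grip bar: 44 mm along x, 16 mm along y, 20 to 50 mm up. Origin: centre of underside. All look alike; while being pushed along the table a polished one resists with 0.6 to 1.2 N, a grained one 3.8 to 7 N (a rare one between may go to either place). 3 or 4 of the six are there, in any mix (the others: no reading from the start)
- tray: shallow steel tray, fixed, 286 mm (its x) x 115 mm (its y) outside, walls 4 mm thick and 11 mm high, inner floor 4 mm up, so the inside is 278 x 107 mm. Origin at the centre of its underside. It holds four plates in a row along its x
- marble: marble slab, fixed, 286 mm (its x) x 115 mm (its y), 14 mm thick, no rim. Origin at the centre of its underside. It holds four plates in a row along its x
- stand: stop stand, fixed: grey base 50 mm (its x) x 150 mm (its y) x 14 mm; at its y = -32 mm an upright threaded rod, 15 mm thick, top 90 mm above the table; at its y = +48 mm a gauge post 100 mm high. Origin at the centre of the underside
- collar_top (a point): centre of the top face of the knurled brass collar on the rod: 40 mm across, 20 mm high, this point on its axis. Coarse right-hand thread, 20 mm of height per turn: counter-clockwise from above it climbs, clockwise it sinks; the top face can be 56 to 86 mm above the table. It stays where left; turning takes about 0.06 N m
- collar_turn (a joint): turn of the collar in rad, counter-clockwise from above positive; 0 at the bottom, 9.42 at the top; the top face is 56 mm + 3.183 mm per rad above the table
- pointer_edge (a point): tip of the white pointer blade on the gauge post, on the top edge of the blade, 53 mm from the rod's axis, 70 to 84 mm above the table. The pointer is held by friction and could be pushed out of place: leave it
- jar: bystander, loose, leave alone: low amber glass pot with a white lid, 44 mm across, 17 mm high. Origin at its underside
- cutter: bystander, loose, leave alone: round steel pastry cutter, 44 mm across, 18 mm high. Origin at its underside
- tin: bystander, loose, leave alone: small round tin, 36 mm across, 16 mm high. Origin at its underside
- scraper: bystander, loose, leave alone: scraper with black handle, 190 mm long, 18 mm high. Origin at its underside
- palette_knife: bystander, loose, leave alone: palette knife lying flat. Origin at its underside
Things that resemble listed ones, but are neither listed nor needed, are in the scene too. Leave any red look-alike of the plate_a alone.

How it is judged:
By the outcome, as a careful person would: the job done as asked, in the order asked, and still so for the second after the job is handed in, with the robot touching nothing.
Of plate_a, plate_b, plate_c, plate_d, plate_e, plate_f only 3 to 4 are there at a start; the rules pass over those that are not, and their reading is None.
At some moment in a run one of plate_a, plate_b, plate_c, plate_d, plate_e, plate_f may be knocked a few centimetres aside while the robot is not near it.
Once in a run the grip may slacken for a moment while it holds something.
It also fails if it takes over 210 s, if anything falls off the work surface, if the arm or the gripper's body presses on something with over 40 N, if the wrist force passes 120 N, or if a joint passes its speed limit or range.

ROBOT

A 6-joint arm with a two-finger parallel gripper is mounted at the origin on the work surface. World frame = base frame: x ahead of the robot, y to its left, z up, the work surface at z = 0. Lengths are in m, angles in rad, forces in N, time in s.
With the tool pointing down it reaches from about 0.3 to 0.875 m from the base axis. Payload 6.4 kg.
Tool frame: the origin (TCP) lies at the very end of the fingers, on their centre line; the grasp point (between the pads) lies 19 mm behind it (ctrl.hold_point_z is the distance from the TCP to the grasp point, in m); y points along the fingers, x is the direction in which the jaws open and shut, and the axes are right-handed (so a half turn about y gives the same grasp; the last joint's range is limited). The gripper opens to 85 mm and grips with 20 to 120 N. Pads are 22 mm wide; open, the fingers measure 114 mm over their backs; the gripper's body (76 mm by 85 mm) begins 54 mm behind the grasp point. The pads swing forward as they close: fully open they stand 13 mm farther back than shut.
Start: joints at [1.007, 0.181, 1.607, -0, 1.354, -0.206], TCP at [0.201, 0.539, 0.194] pointing down, gripper open.
Joint ranges: [-2.99, 2.99], [-0.89, 2.07], [0.3, 2.58], [-1.14, 4.28], [0, 2.63], [-3.12, 3.12]. Speed limits (rad/s): [2.57, 2.57, 3.01, 3.14, 3.14, 3.14].

INTERFACE

Orientations are given as a unit quaternion [w, x, y, z].
In Python, from bench import ctrl, imaging gives the robot as it stands.
- The arm moves only by the shell command python3 -m jog 'ROWS'. ROWS is JSON, a list of rows, each a list of 3 entries, a list of its own where there are three numbers: the shift along the tool's x, y, z in cm, then the turn, a rotation vector about the tool's x, y, z in rad, then the finger opening in cm, from 0 to 8.54. A call has 1 to 12 rows; each row shifts and turns the pose as measured when the row begins, along the tool's axes as they then stand; what a row does not reach is not made up. A row lasts 1/12 s, in which the tool goes at most 41.7 mm and 7.16 degrees, less where a joint would pass 70% of its speed; a pose out of reach is approached as far as the arm can. A call is refused whole if a number of a shift passes 4.17 or a number of a turn 0.125, either way. A call with a gripper value outside its range is refused whole. The fingers move at their own pace and stop on an object; the grip force is fixed at half the most. Time passes only in rows, so rows that do not move let the fingers close. It gives the time, the measured TCP pose, the force and the opening at its end, in the units of the state.
- ctrl.get_obs(): the state, without advancing time (a new reading comes with each control period).
- imaging.camera(name): name is "scene" or "top" or "wrist"; returns a dict with "frame" (384x512x3 uint8, red, green, blue), "depth" (384x512 float32, m along the optical axis (not along the pixel's ray), 0 where there is no reading), "K" (3x3 intrinsics, pixels), "R" (3x3) and "t" (3): a world point X has camera coordinates R X + t. Camera axes: x right, y down, z forward; pixel columns grow to the right and rows downward; lengths in m; the calibration is good to about 2 mm. A picture is of the moment at which its call begins.
- ctrl.hand_in(): hands the job in, once; it reports no verdict.
The state is a dict: "time_s": time; "q": joint angles; "dq": joint speeds; "joint_efforts": joint torques, N m; "eef_pos": TCP position; "eef_rot": TCP orientation; "wrist_force": force on the tool from outside, world axes, zero at the start; "torque": the same for the moment, N m; "opening": opening from 0.0 (shut) to 1.0 (fully open).
Only numpy, scipy, OpenCV 4.12 (cv2) and the standard library are available. Lean on these libraries where they do the work, as an engineer would, in place of code of your own. Each camera call takes 0.05 s, during which the arm holds its last target. There are 200 camera calls.

## Working session

There is one attempt and no reset: what is moved stays moved. The work goes in short steps, Python scripts to look and compute and a shell command to move; the robot and the scene stay as the last step left them, time stands still between calls to the robot, and variables do not carry over. Pictures are saved under pics/ and viewed, about 12 in all and at most 16, crops included, and the job is handed in when it is done.

```bash
ls; mkdir -p pics
cat > h.py <<'E'
import numpy as np, cv2
from bench import ctrl, imaging
def cam(n, f=None):
    c=imaging.camera(n)
    if f: cv2.imwrite('pics/'+f, c['frame'][:,:,::-1])
    v,u=np.mgrid[0:384,0:512]
    d=c['depth'].astype(float)
    P=np.stack([(u-c['K'][0,2])/c['K'][0,0]*d,(v-c['K'][1,2])/c['K'][1,1]*d,d],-1)
    c['W']=(P-c['t'])@c['R']; c['W'][d==0]=np.nan
    return c
E
python3 - <<'E'
from h import *
a=cam('scene');b=cam('top')
cv2.imwrite('pics/s1.png',cv2.resize(a['frame'][:,:,::-1],(800,600)))
cv2.imwrite('pics/t1.png',cv2.resize(b['frame'][:,:,::-1],(800,600)))
np.savez('top1.npz',W=b['W'],f=b['frame']);np.savez('sc1.npz',W=a['W'],f=a['frame'])
print(ctrl.get_obs()); print(b['R'],b['t'],b['K'])
E
```

```text
pics
{'time_s': 0.1, 'q': array([ 1.00669618e+00,  1.81480650e-01,  1.60792361e+00, -4.79302303e-06,
        1.35379306e+00, -2.06291050e-01]), 'dq': array([-0.00056487, -0.00050572, -0.00069281, -0.00054278,  0.00103192,
        0.00065825]), 'joint_efforts': array([ 8.44434944e-04, -4.45877230e+01, -3.52238345e+01, -3.50293567e-04,
        4.19135540e-03,  1.85831630e-05]), 'eef_pos': array([0.20105124, 0.53810475, 0.19275893]), 'eef_rot': array([-0.58077251,  0.58121763,  0.40252206, -0.40356579]), 'wrist_force': array([ 0.22779136, -0.51311083, -0.9675453 ]), 'torque': array([-0.03386843,  0.00960648, -0.03650938]), 'opening': 1.0000238513868587}
[[-0.0084099  -0.99974034 -0.02117832]
 [-0.99365726  0.01073    -0.11193798]
 [ 0.11213616  0.0201026  -0.99348949]] [0.01639398 0.47835975 0.95780802] [[352.46462947   0.         253.65922768]
 [  0.         352.46462947 198.85065866]
 [  0.           0.           1.        ]]
```

View pics/t1.png

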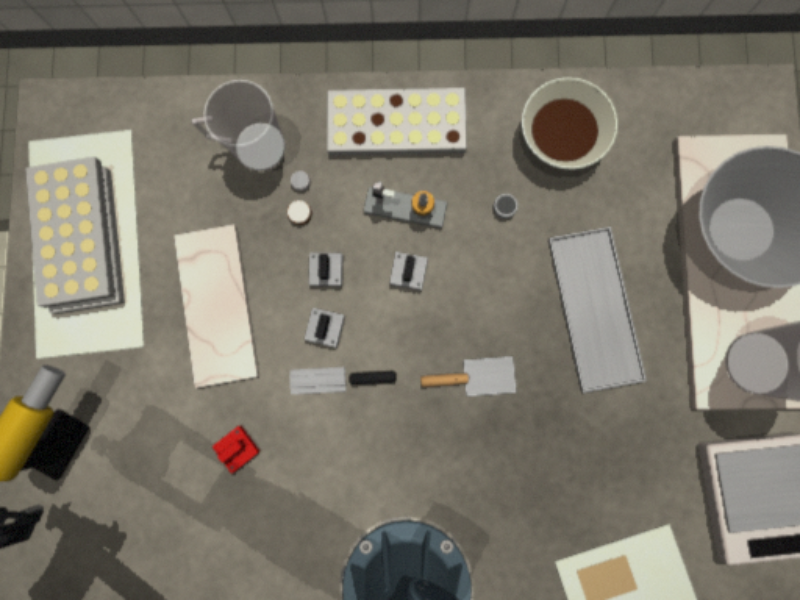

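View pics/s1.png

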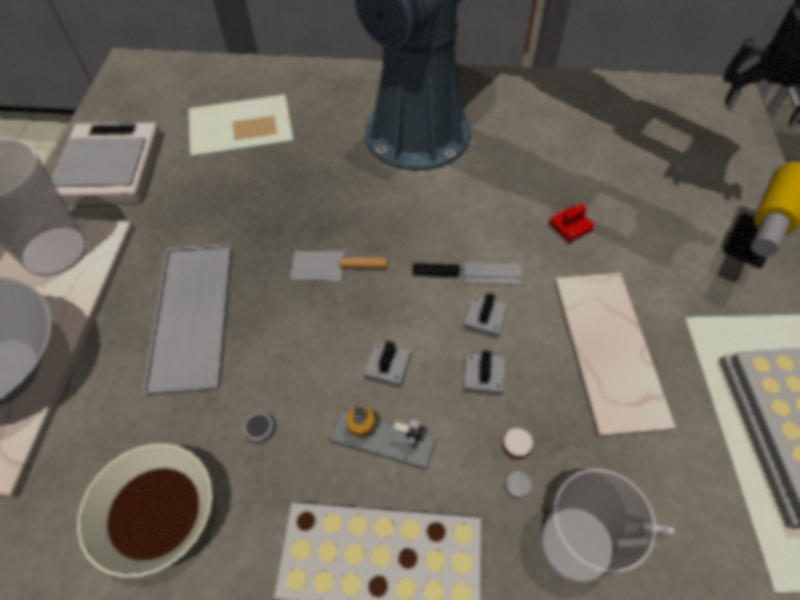

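The top view shows three plates at about (325,270), (408,271) and (324,328). The marble is at (215,305), the tray at (597,310), the stand at (405,208) with the collar at (423,202), and the red look-alike at (236,449). Next I'll measure their positions.

```bash
cat >> h.py <<'E'
def rect(W,m):
    p=W[m][:,:2].astype(np.float32); r=cv2.minAreaRect(p)
    return np.round(r[0],4),np.round(r[1],4),round(r[2],1),m.sum()
def plates(W,f):
    """grip bar blobs: pixels 40-56 mm high and dark; bar axis angle (deg) of long side"""
    m=((W[...,2]>.038)&(W[...,2]<.058)&(f.max(-1)<70)).astype(np.uint8)
    n,l,s,c=cv2.connectedComponentsWithStats(m)
    out=[]
    for i in range(1,n):
        if 15<s[i,4]<400:
            k=l==i; p=W[k][:,:2]; q=p-p.mean(0); w,V=np.linalg.eigh(q.T@q); a=np.degrees(np.arctan2(V[1,1],V[0,1]))
            # plate face
            cc=np.median(p,0)
            near=(np.hypot(W[...,0]-cc[0],W[...,1]-cc[1])<.055)&(W[...,2]>.012)&(W[...,2]<.06)
            out.append((c[i].round(),s[i,4],p.mean(0).round(4),a.round(1),np.sqrt(w/len(p)).round(4),rect(W,near)))
    return out
E
python3 - <<'E'
from h import *
d=np.load('top1.npz');W,f=d['W'],d['f']
for o in plates(W,f): print(o)
d2=np.load('sc1.npz')
print('scene')
for o in plates(d2['W'],d2['f']): print(o)
def at(u,v): return W[int(v/1.5625),int(u/1.5625)].round(4)
for n,p in dict(table=(450,330),marc=(215,305),trayc=(597,310),coll=(417,200),base=(437,219),jar=(299,212),tin=(300,181)).items(): print(n,at(*p))
# slab rect by region
v,u=np.mgrid[0:384,0:512]
R=lambda a,b,c,d:(u*1.5625>a)&(u*1.5625<b)&(v*1.5625>c)&(v*1.5625<d)
z0=0
print('marble',rect(W,R(165,270,215,395)&(W[...,2]>.009)&(W[...,2]<.02)))
t=R(540,655,220,400)
print('tray>.007',rect(W,t&(W[...,2]>.0065)&(W[...,2]<.02)), 'all>.002', rect(W,t&(W[...,2]>.0025)&(W[...,2]<.02)))
print('base',rect(W,R(355,455,170,235)&(W[...,2]>.009)&(W[...,2]<.02)))
k=R(395,455,180,235)
for nm,WW,ff in (('top',W,f),):
    hs=cv2.cvtColor(ff,cv2.COLOR_RGB2HSV); g=k&(hs[...,1]>130)&(hs[...,0]<30)
    print('brass',g.sum(),np.nanmedian(WW[g],0),np.nanpercentile(WW[g][:,2],[50,80,90,95]), rect(WW,g&(WW[...,2]>.045)))
print('floor noise',np.nanstd(W[R(430,520,280,340)][:,2]),np.nanmean(W[R(430,520,280,340)][:,2]))
E
```

```text
(array([207., 170.]), np.int32(85), array([0.5573, 0.1408]), np.float64(179.7), array([0.0044, 0.0117]), (array([0.56  , 0.1427]), array([0.0609, 0.0607]), 88.1, np.int64(450)))
(array([261., 171.]), np.int32(73), array([ 0.552 , -0.0101]), np.float64(167.3), array([0.0038, 0.0118]), (array([ 0.5547, -0.0095]), array([0.0597, 0.0601]), 78.5, np.int64(447)))
(array([206., 209.]), np.int32(81), array([0.4506, 0.1423]), np.float64(165.9), array([0.0041, 0.0118]), (array([0.4527, 0.1443]), array([0.0606, 0.0594]), 75.6, np.int64(456)))
(array([ 30., 288.]), np.int32(77), array([0.2409, 0.6155]), np.float64(-178.5), array([0.0058, 0.0128]), (array([0.2475, 0.6224]), array([0.0664, 0.1086]), 60.5, np.int64(658)))
(array([260., 350.]), np.int32(94), array([ 0.0791, -0.0015]), np.float64(91.2), array([0.0062, 0.023 ]), (array([ 0.0847, -0.0018]), array([0.1081, 0.0526]), 88.7, np.int64(579)))
(array([234., 363.]), np.int32(61), array([0.046 , 0.0651]), np.float64(123.8), array([0.0042, 0.0182]), (array([0.0479, 0.074 ]), array([0.0465, 0.1078]), 50.7, np.int64(399)))
(array([284., 363.]), np
[... 1656 characters left out ...]
2]
trayc [ 0.4795 -0.3517  0.0052]
coll [ 0.6706 -0.0246  0.062 ]
base [ 0.6502 -0.0625  0.0127]
jar [0.6677 0.1919 0.0162]
tin [0.7276 0.1897 0.016 ]
marble (array([0.4971, 0.3451]), array([0.2866, 0.1165]), 9.7, np.int64(3976))
tray>.007 (array([ 0.4786, -0.3237]), array([0.2858, 0.1679]), 9.9, np.int64(627)) all>.002 (array([ 0.4821, -0.3545]), array([0.2088, 0.3318]), 87.5, np.int64(3216))
base (array([ 0.6759, -0.0046]), array([0.149 , 0.0507]), 77.6, np.int64(626))
brass 127 [ 0.66173122 -0.03537828  0.06060241] [0.06060241 0.06224045 0.06271002 0.06380758] (array([ 0.6669, -0.037 ]), array([0.036 , 0.0362]), 89.5, np.int64(123))
floor noise 0.0018404272985567897 -0.0003312846873301483
```

```bash
cat >> h.py <<'E'
from scipy.spatial.transform import Rotation as Ro
def plan(x,y,z,yaw):
    """shift (cm, current tool axes) and turn so that TCP is at x,y,z, tool down, tool x at yaw deg mod 180"""
    o=ctrl.get_obs(); R=Ro.from_quat(o['eef_rot'],scalar_first=True); M=R.as_matrix()
    best=None
    for a in (yaw,yaw+180):
        c,s=np.cos(np.radians(a)),np.sin(np.radians(a))
        T=np.array([[c,s,0],[s,-c,0],[0,0,-1.]])
        rv=(R.inv()*Ro.from_matrix(T)).as_rotvec()
        dj=o['q'][5]
        print(' yaw',a,'rv',rv.round(3),'q6',dj.round(2))
    d=np.array([x,y,z])-o['eef_pos']
    print('toolx yaw',np.degrees(np.arctan2(M[1,0],M[0,0])).round(1),'tooly',M[:,1].round(2),'shift cm',(M.T@d*100).round(2),'len',np.linalg.norm(d).round(3))
    print('t',o['time_s'],'pos',o['eef_pos'].round(4),'F',o['wrist_force'].round(2),'open',round(o['opening'],3))
E
python3 -c "
from h import *
plan(.453,.1445,.12,75.6)"
```

```text
yaw 75.6 rv [-1.57  -0.082 -0.085] q6 -0.21
 yaw 255.6 rv [-0.114  2.166  2.166] q6 -0.21
toolx yaw 69.5 tooly [-0. -0. -1.] shift cm [-28.03   7.31 -37.39] len 0.473
t 0.1 pos [0.2011 0.5381 0.1928] F [ 0.23 -0.51 -0.97] open 1.0
```

```bash
python3 -m jog '[[[0,0,0],[0,0,0.1],8.5]]'; python3 -c "
from h import *
plan(.453,.1445,.12,75.6);print(ctrl.get_obs()['q'])"
```

```text
time_s: 0.18
eef_pos: [0.1988, 0.5347, 0.1917]
eef_rot: [-0.559, 0.601, 0.372, -0.433]
wrist_force: [0.8, -0.0, -1.0]
opening: 0.993
 yaw 75.6 rv [-1.574 -0.    -0.166] q6 -0.19
 yaw 255.6 rv [-1.000e-03  2.123e+00  2.108e+00] q6 -0.19
toolx yaw 69.5 tooly [-0.04 -0.1  -0.99] shift cm [-26.75  10.01 -37.47] len 0.471
t 0.1833 pos [0.1988 0.5347 0.1917] F [ 0.78 -0.01 -0.98] open 0.993
[ 1.01904844  0.2565116   1.52434909 -0.01936363  1.46465926 -0.19118432]
```

```bash
sed -i 's/T=np.array.*/T=np.array([[c,0,-s],[s,0,c],[0,-1.,0]])/; s/^hold.*//' h.py; python3 -c "
from h import *
plan(.453,.1445,.12,75.6)"
```

```text
yaw 75.6 rv [-0.007 -0.106 -0.106] q6 -0.19
 yaw 255.6 rv [ 0.16   3.031 -0.01 ] q6 -0.19
toolx yaw 69.5 tooly [-0.04 -0.1  -0.99] shift cm [-26.75  10.01 -37.47] len 0.471
t 0.1833 pos [0.1988 0.5347 0.1917] F [ 0.78 -0.01 -0.98] open 0.993
```

```bash
python3 -m jog '[[[0,0,0],[0,-0.106,-0.106],8.5],[[-2.6,0.6,-2.85],[0,0,0],3.6],[[-2.6,0.6,-2.85],[0,0,0],3.6],[[-2.6,0.6,-2.85],[0,0,0],3.6],[[-2.6,0.6,-2.85],[0,0,0],3.6],[[-2.6,0.6,-2.85],[0,0,0],3.6],[[-2.6,0.6,-2.85],[0,0,0],3.6],[[-2.6,0.6,-2.85],[0,0,0],3.6],[[-2.6,0.6,-2.85],[0,0,0],3.6],[[-2.6,0.6,-2.85],[0,0,0],3.6],[[-2.6,0.6,-2.85],[0,0,0],3.6],[[0,0,0],[0,0,0],3.6]]'; python3 -c "
from h import *
plan(.453,.1445,.12,75.6)"
```

```text
time_s: 1.18
eef_pos: [0.4081, 0.1933, 0.1115]
eef_rot: [-0.554, 0.565, 0.41, -0.454]
wrist_force: [0.0, 0.0, 0.0]
opening: 0.424
 yaw 75.6 rv [-0.026 -0.005 -0.059] q6 -1.09
 yaw 255.6 rv [ 0.092  3.134 -0.04 ] q6 -1.09
toolx yaw 75.3 tooly [-0.04 -0.05 -1.  ] shift cm [-3.63 -0.78 -5.57] len 0.067
t 1.1833 pos [0.4081 0.1933 0.1115] F [0.03 0.   0.02] open 0.424
```

```bash
python3 -m jog '[[[0,0,0],[-0.026,-0.005,-0.059],3.6],[[-1.85,-0.2,-2.8],[0,0,0],3.6],[[-1.85,-0.2,-2.8],[0,0,0],3.6],[[0,0,0],[0,0,0],3.6]]'; python3 -c "
from h import *
plan(.453,.1445,.026,75.6)
c=cam('wrist','w1.png')"
```

```text
time_s: 1.52
eef_pos: [0.4516, 0.1396, 0.1128]
eef_rot: [0.561, -0.558, -0.431, 0.433]
wrist_force: [0.5, -0.6, -0.1]
opening: 0.416
 yaw 75.6 rv [-0.004 -0.005  0.001] q6 -1.27
 yaw 255.6 rv [-2.000e-03  3.137e+00 -7.000e-03] q6 -1.27
toolx yaw 75.3 tooly [-0.  0. -1.] shift cm [ 0.5   8.68 -0.05] len 0.087
t 1.5167 pos [0.4516 0.1396 0.1128] F [ 0.49 -0.6  -0.07] open 0.416
```

View pics/w1.png

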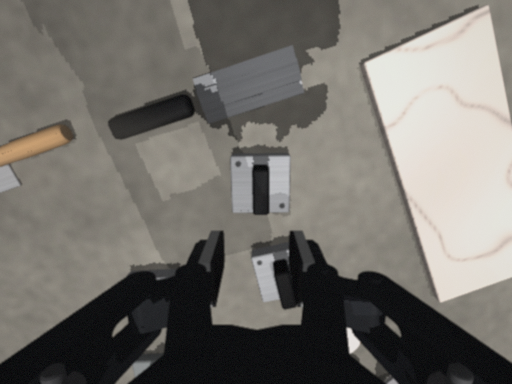

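The wrist view shows P3 at (260,184), aligned with the jaws and centred between them, with P1 at (280,275). I'll lower and push sideways along the jaw axis.

```bash
python3 -m jog '[[[0.3,2.5,0],[0,0,0],3.6],[[0.2,2.5,0],[0,0,0],3.6],[[0,2.2,0],[0,0,0],3.6],[[0,1.2,0],[0,0,0],3.6],[[0,0.3,0],[0,0,0],3.6],[[0,0,0],[0,0,0],3.6],[[0,0,0],[0,0,0],3.6]]'; for i in 1; do python3 -m jog '[[[-0.4,0,0],[0,0,0],3.6],[[-0.4,0,0],[0,0,0],3.6]]'; python3 -m jog '[[[-0.4,0,0],[0,0,0],3.6]]';python3 -m jog '[[[-0.4,0,0],[0,0,0],3.6]]';python3 -m jog '[[[-0.4,0,0],[0,0,0],3.6]]';python3 -m jog '[[[-0.4,0,0],[0,0,0],3.6]]';python3 -m jog '[[[-0.4,0,0],[0,0,0],3.6]]';python3 -m jog '[[[-0.4,0,0],[0,0,0],3.6]]'; done | grep -E "pos|force"
```

```text
time_s: 2.15
eef_pos: [0.4468, 0.1519, 0.0223]
eef_rot: [0.563, -0.556, -0.431, 0.433]
wrist_force: [1.1, 0.1, 0.2]
opening: 0.421
eef_pos: [0.4452, 0.1452, 0.0237]
wrist_force: [0.1, 0.9, 0.2]
eef_pos: [0.4448, 0.1411, 0.0245]
wrist_force: [0.1, -0.1, 0.4]
eef_pos: [0.4443, 0.1369, 0.0253]
wrist_force: [-0.7, -0.9, 0.1]
eef_pos: [0.4437, 0.1325, 0.0259]
wrist_force: [0.2, 0.2, 0.6]
eef_pos: [0.443, 0.128, 0.0263]
wrist_force: [-1.2, -0.5, -0.1]
eef_pos: [0.4421, 0.1235, 0.0266]
wrist_force: [-0.2, 0.2, 0.6]
eef_pos: [0.4412, 0.119, 0.0267]
wrist_force: [0.7, -0.6, 0.3]
```

```bash
python3 -c "
from h import *
c=cam('wrist','w2.png')
b=cam('top')
for o in plates(b['W'],b['frame'])[:4]: print(o)"
```

```text
(array([207., 168.]), np.int32(56), array([0.5626, 0.1401]), np.float64(177.7), array([0.004 , 0.0088]), (array([0.5698, 0.1417]), array([0.0581, 0.0413]), 89.7, np.int64(258)))
(array([261., 171.]), np.int32(72), array([ 0.552 , -0.0102]), np.float64(167.7), array([0.0038, 0.012 ]), (array([ 0.5549, -0.0096]), array([0.0596, 0.0608]), 78.2, np.int64(445)))
(array([ 30., 288.]), np.int32(84), array([0.2407, 0.6158]), np.float64(-175.9), array([0.0057, 0.0129]), (array([0.2475, 0.6242]), array([0.067 , 0.1076]), 61.2, np.int64(665)))
(array([259., 350.]), np.int32(92), array([0.0792, 0.0013]), np.float64(89.2), array([0.0063, 0.0223]), (array([0.0841, 0.001 ]), array([0.1084, 0.0528]), 89.9, np.int64(569)))
```

View pics/w2.png

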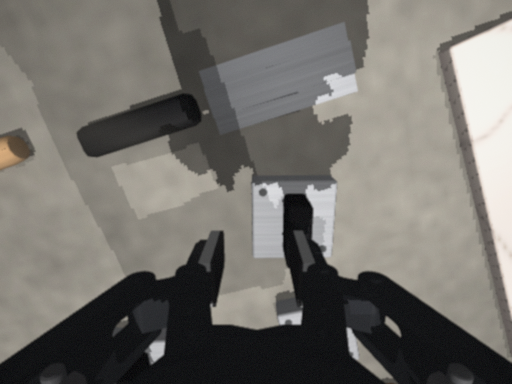

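The bar sits at (297,225) beside the right finger, so contact isn't clear from this picture. I'll use depth to check.

```bash
python3 -c "
from h import *
c=cam('wrist');W=c['W']
for v in range(180,262,10):
  print(v,[ (u,*(1000*W[v,u]).round(0)) for u in (262,275,285,292,298,305,312,325)])
o=ctrl.get_obs();print(o['eef_pos'],o['wrist_force'])"
```

```text
180 [(262, np.float64(418.0), np.float64(130.0), np.float64(18.0)), (275, np.float64(420.0), np.float64(139.0), np.float64(19.0)), (285, np.float64(422.0), np.float64(145.0), np.float64(18.0)), (292, np.float64(423.0), np.float64(150.0), np.float64(18.0)), (298, np.float64(424.0), np.float64(154.0), np.float64(19.0)), (305, np.float64(426.0), np.float64(159.0), np.float64(18.0)), (312, np.float64(426.0), np.float64(163.0), np.float64(19.0)), (325, np.float64(428.0), np.float64(172.0), np.float64(20.0))]
190 [(262, np.float64(424.0), np.float64(128.0), np.float64(20.0)), (275, np.float64(427.0), np.float64(137.0), np.float64(19.0)), (285, np.float64(429.0), np.float64(144.0), np.float64(20.0)), (292, np.float64(430.0), np.float64(148.0), np.float64(20.0)), (298, np.float64(431.0), np.float64(152.0), np.float64(20.0)), (305, np.float64(432.0), np.float64(157.0), np.float64(20.0)), (312, np.float64(433.0), np.float64(162.0), np.float64(19.0)), (325, np.float64(436.0), np.float64(171.0), np.float64(19.0))]
200 [(262, np.float64(431.0), np.float64(126.0), np.float64(21.0)), (275, np.float
[... 2850 characters left out ...]
, np.float64(442.0), np.float64(147.0), np.float64(84.0)), (325, np.float64(482.0), np.float64(162.0), np.float64(20.0))]
260 [(262, np.float64(488.0), np.float64(112.0), np.float64(1.0)), (275, np.float64(491.0), np.float64(123.0), np.float64(0.0)), (285, np.float64(493.0), np.float64(131.0), np.float64(0.0)), (292, np.float64(447.0), np.float64(136.0), np.float64(81.0)), (298, np.float64(437.0), np.float64(139.0), np.float64(100.0)), (305, np.float64(437.0), np.float64(142.0), np.float64(100.0)), (312, np.float64(437.0), np.float64(145.0), np.float64(102.0)), (325, np.float64(444.0), np.float64(151.0), np.float64(94.0))]
[0.44109755 0.11922482 0.02656553] [0.29663611 1.27015123 0.52397761]
```

```bash
python3 -c "
from h import *
c=cam('wrist');W=c['W']
print('cam',-c['R'].T@c['t'])
for v in range(222,300,6):
  print(v,[ (u,*(1000*W[v,u]).round(0).astype(int)) for u in (196,204,210,215,220,225)])
m=(W[...,2]>.03)&(W[...,2]<.2);m[:, 270:]=False
print(np.nanpercentile(W[m][:,2],[0,1,5,20,50]))
cv2.imwrite('pics/w3.png',cv2.resize(c['frame'][170:300,180:340,::-1],(640,520),interpolation=cv2.INTER_CUBIC))"
```

```text
cam [0.37281629 0.13668813 0.20711177]
222 [(196, np.int64(442), np.int64(70), np.int64(0)), (204, np.int64(444), np.int64(76), np.int64(1)), (210, np.int64(445), np.int64(81), np.int64(0)), (215, np.int64(447), np.int64(85), np.int64(-1)), (220, np.int64(447), np.int64(89), np.int64(1)), (225, np.int64(448), np.int64(93), np.int64(0))]
228 [(196, np.int64(447), np.int64(69), np.int64(1)), (204, np.int64(449), np.int64(74), np.int64(-1)), (210, np.int64(450), np.int64(79), np.int64(0)), (215, np.int64(451), np.int64(83), np.int64(0)), (220, np.int64(452), np.int64(87), np.int64(0)), (225, np.int64(453), np.int64(91), np.int64(-1))]
234 [(196, np.int64(453), np.int64(66), np.int64(-1)), (204, np.int64(454), np.int64(73), np.int64(1)), (210, np.int64(425), np.int64(99), np.int64(76)), (215, np.int64(426), np.int64(101), np.int64(74)), (220, np.int64(427), np.int64(104), np.int64(74)), (225, np.int64(458), np.int64(90), np.int64(1))]
240 [(196, np.int64(458), np.int64(65), np.int64(0)), (204, np.int64(429), np.int64(95), np.int64(73)), (210, np.int64(426), np.int64(100), np.int64(82)), 
[... 2307 characters left out ...]
4(77), np.int64(0))]
288 [(196, np.int64(425), np.int64(102), np.int64(123)), (204, np.int64(426), np.int64(104), np.int64(121)), (210, np.int64(437), np.int64(100), np.int64(105)), (215, np.int64(440), np.int64(101), np.int64(102)), (220, np.int64(506), np.int64(71), np.int64(-1)), (225, np.int64(507), np.int64(75), np.int64(0))]
294 [(196, np.int64(421), np.int64(105), np.int64(132)), (204, np.int64(421), np.int64(108), np.int64(133)), (210, np.int64(439), np.int64(100), np.int64(106)), (215, np.int64(442), np.int64(101), np.int64(103)), (220, np.int64(511), np.int64(70), np.int64(1)), (225, np.int64(512), np.int64(74), np.int64(1))]
[0.03012731 0.04383183 0.09269367 0.12139742 0.14195787]
```

View pics/w3.png

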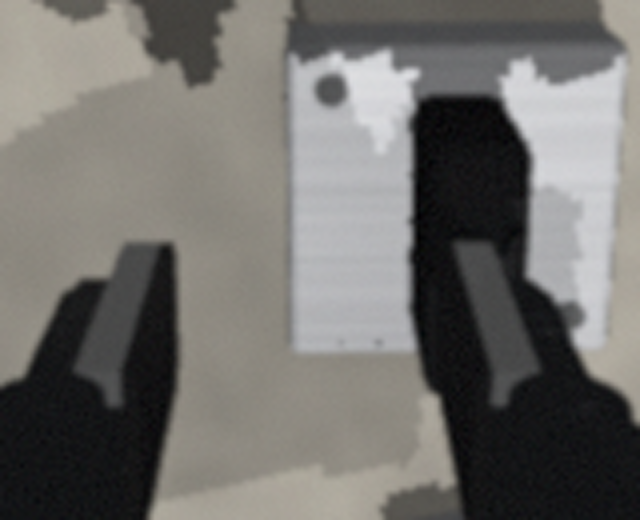

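```bash
python3 -c "
from h import *
for n in ('scene','top'):
  c=cam(n);W=c['W'];f=c['frame']
  m=(W[...,0]>.40)&(W[...,0]<.48)&(W[...,1]>.07)&(W[...,1]<.18)&(W[...,2]>.024)
  zs=W[m][:,2]; print(n,m.sum(),np.histogram(zs,bins=np.arange(.02,.3,.02)))
  if n=='scene':
    K=c['K'];p=c['R']@np.array([.441,.119,.0266])+c['t'];p=K@p;u,v=(p[:2]/p[2]).astype(int);print(u,v)
    g=f[max(v-110,0):v+50,u-100:u+100,::-1].copy()
    cv2.imwrite('pics/s2.png',cv2.resize(g,(800,int(g.shape[0]*4)),interpolation=cv2.INTER_CUBIC)[:600])
"
```

```text
scene 5317 (array([ 28,  84,  31,  57, 133, 159, 181, 228,  71, 180, 297, 102, 243]), array([0.02, 0.04, 0.06, 0.08, 0.1 , 0.12, 0.14, 0.16, 0.18, 0.2 , 0.22,
       0.24, 0.26, 0.28]))
301 194
top 3001 (array([ 0,  0,  0,  0,  1,  3,  8,  6,  0,  0,  1,  2, 13]), array([0.02, 0.04, 0.06, 0.08, 0.1 , 0.12, 0.14, 0.16, 0.18, 0.2 , 0.22,
       0.24, 0.26, 0.28]))
```

View pics/s2.png

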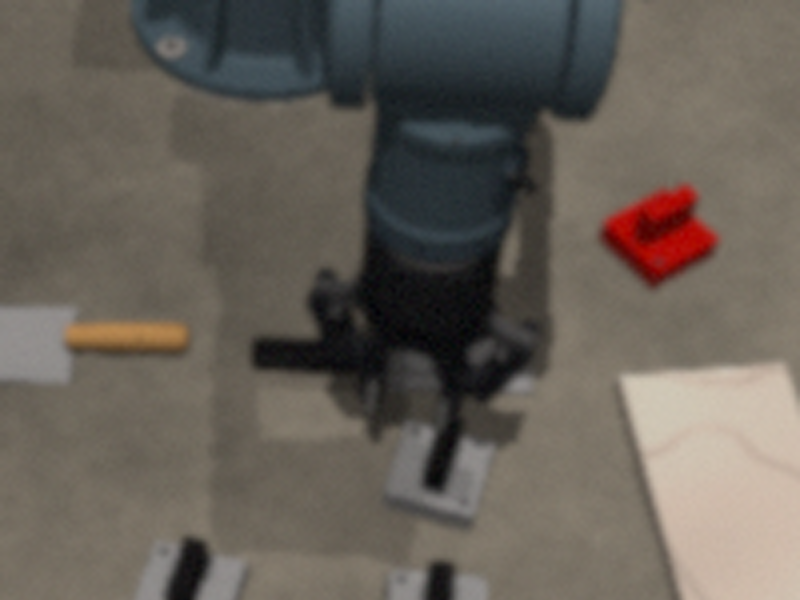

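```bash
python3 -c "
from h import *
c=cam('scene');W=c['W']
for v in range(178,196,2):
  print(v,[tuple((1000*W[v,u]).round(0).astype(int).tolist()) for u in (290,292,294,296,298)], [tuple((1000*W[v,u]).round(0).astype(int).tolist()) for u in (312,314,316,318)])
for z in (.03,.05,.07):
  p=c['K']@(c['R']@np.array([.441,.101,z])+c['t']);print(z,p[:2]/p[2])
o=ctrl.get_obs();print(o['q'],o['eef_pos'])
"
```

```text
178 [(371, 90, 0), (442, 91, 97), (447, 95, 105), (444, 100, 101), (372, 111, 3)] [(462, 136, 131), (465, 140, 135), (457, 146, 125), (454, 151, 120)]
180 [(377, 90, -1), (442, 91, 90), (448, 96, 99), (448, 101, 100), (381, 111, 6)] [(459, 137, 119), (460, 142, 120), (459, 146, 120), (457, 151, 117)]
182 [(385, 90, 0), (441, 92, 79), (446, 97, 88), (444, 102, 85), (382, 112, -2)] [(459, 138, 110), (460, 143, 113), (461, 147, 114), (457, 152, 109)]
184 [(392, 90, 1), (442, 93, 73), (447, 97, 80), (442, 102, 74), (389, 112, 0)] [(459, 139, 101), (462, 143, 107), (456, 149, 99), (387, 166, 2)]
186 [(397, 91, -1), (396, 96, -2), (447, 98, 72), (396, 107, -2), (396, 112, -1)] [(458, 140, 93), (456, 145, 90), (456, 150, 90), (392, 166, 0)]
188 [(402, 91, -3), (405, 96, 1), (404, 102, 1), (402, 107, -2), (402, 112, -1)] [(459, 141, 85), (456, 146, 81), (433, 155, 48), (400, 166, 3)]
190 [(410, 91, -1), (410, 96, -1), (407, 102, -4), (409, 107, -1), (409, 113, -1)] [(459, 142, 77), (457, 147, 74), (440, 155, 50), (405, 166, 0)]
192 [(417, 91, -1), (417, 97, 1), (415, 102, -2), (414, 108, -4), (416, 113, 0)] [(445, 145, 48), (447, 150, 51), (447, 155, 51), (409, 167, -4)]
194 [(424, 92, 0), (423, 97, 0), (424, 102, 2), (423, 107, 0), (422, 113, 0)] [(453, 145, 50), (452, 150, 50), (440, 157, 32), (431, 164, 19)]
0.03 [294.16543051 193.3728381 ]
0.05 [294.72617441 189.01594135]
0.07 [295.30654662 184.50653551]
[-2.10407775e-04  1.53975261e-01  2.02272831e+00  6.92733687e-03
  9.65757809e-01 -1.32124445e+00] [0.44114383 0.11973893 0.02652999]
```

The depth images agree that the fingertips are about 44 mm higher than the reported TCP z suggests. I was above the bar and didn't touch anything. I'll go by the cameras: re-centre, then lower using true tip heights.

```bash
cat >> h.py <<'E'
def tip():
    c=imaging.camera('wrist'); z=(-c['R'].T@c['t'])[2]; o=ctrl.get_obs()
    print('camz',z.round(4),'cam tip z',(z-.134).round(4),'camz-eefz',(z-o['eef_pos'][2]).round(4))
E
python3 -m jog '[[[2.7,0,-0.55],[0,0,0],3.6],[[0,0,0],[0,0,0],3.6],[[0,0,0],[0,0,0],3.6]]'; python3 -c "
from h import *
plan(.453,.1445,-.016,75.6);tip()"
```

```text
time_s: 3.42
eef_pos: [0.4534, 0.1453, 0.0264]
eef_rot: [0.561, -0.557, -0.434, 0.432]
wrist_force: [-0.4, -0.4, 0.1]
opening: 0.42
 yaw 75.6 rv [-0.003 -0.002  0.005] q6 -1.27
 yaw 255.6 rv [-0.008  3.139 -0.004] q6 -1.27
toolx yaw 75.5 tooly [-0.    0.01 -1.  ] shift cm [-0.11  4.24  0.01] len 0.042
t 3.4167 pos [0.4534 0.1453 0.0264] F [-0.45 -0.38  0.1 ] open 0.42
camz 0.207 cam tip z 0.073 camz-eefz 0.1804
```

```bash
python3 -m jog '[[[-0.1,1,0],[0,0,0.005],3.6],[[0,1,0],[0,0,0],3.6],[[0,0,0],[0,0,0],3.6]]'; python3 -m jog '[[[0,0.8,0],[0,0,0],3.6],[[0,0.6,0],[0,0,0],3.6],[[0,0,0],[0,0,0],3.6]]';  python3 -c "
from h import *
plan(.453,.1445,-.016,75.6);tip()
c=cam('wrist');W=c['W']
for v in range(215,262,5):
  print(v,[tuple((1000*W[v,u]).round(0).astype(int).tolist()) for u in (200,210,215,220,240,250,256,262,272,290,295,300,306)])
"
```

```text
time_s: 3.72
eef_pos: [0.4531, 0.1438, 0.005]
eef_rot: [0.56, -0.559, -0.432, 0.433]
wrist_force: [-1.0, 0.5, 0.1]
opening: 0.425
time_s: 3.97
eef_pos: [0.4515, 0.143, -0.0119]
eef_rot: [0.56, -0.559, -0.431, 0.434]
wrist_force: [0.1, 0.6, 0.1]
opening: 0.422
 yaw 75.6 rv [-0.004 -0.003 -0.001] q6 -1.26
 yaw 255.6 rv [ 2.000e-03  3.138e+00 -7.000e-03] q6 -1.26
toolx yaw 75.4 tooly [-0. -0. -1.] shift cm [ 0.18  0.41 -0.11] len 0.005
t 3.9667 pos [ 0.4515  0.143  -0.0119] F [0.14 0.61 0.07] open 0.422
camz 0.1688 cam tip z 0.0348 camz-eefz 0.1804
215 [(436, 110, 0), (432, 122, 20), (433, 124, 19), (433, 127, 20), (436, 138, 20), (430, 146, 39), (431, 149, 39), (431, 152, 41), (434, 157, 36), (443, 166, 20), (443, 169, 20), (444, 171, 21), (445, 175, 20)]
220 [(439, 109, 1), (434, 121, 21), (435, 123, 19), (436, 127, 21), (438, 138, 21), (430, 146, 47), (431, 149, 45), (432, 152, 46), (434, 156, 44), (445, 165, 21), (447, 168, 20), (447, 171, 21), (448, 174, 21)]
225 [(443, 108, 0), (437, 120, 20), (438, 123, 20), (439, 125, 19), (442, 137, 20), (431, 146, 50), (432, 149, 50), (432, 15
[... 877 characters left out ...]
55, 162, 32), (446, 164, 50), (448, 166, 48), (448, 169, 49)]
250 [(439, 119, 46), (437, 126, 54), (437, 128, 54), (442, 128, 45), (457, 132, 19), (443, 143, 50), (444, 146, 50), (445, 148, 50), (446, 153, 50), (457, 161, 34), (448, 163, 51), (448, 166, 53), (448, 168, 54)]
255 [(440, 120, 51), (437, 126, 59), (438, 129, 59), (445, 127, 46), (460, 131, 20), (446, 142, 50), (446, 145, 51), (447, 148, 51), (449, 152, 49), (459, 160, 35), (451, 163, 51), (447, 165, 59), (448, 167, 59)]
260 [(436, 123, 63), (437, 127, 63), (439, 128, 60), (447, 126, 46), (463, 131, 20), (449, 141, 50), (449, 144, 50), (450, 147, 50), (451, 152, 50), (462, 160, 35), (452, 162, 54), (446, 164, 64), (448, 167, 63)]
```

```bash
python3 -m jog '[[[0,0.5,0],[0,0,0],3.6],[[0,0,0],[0,0,0],3.6]]'; (python3 -m jog '[[[-0.4,0,0],[0,0,0],3.6],[[-0.4,0,0],[0,0,0],3.6]]'; python3 -m jog '[[[-0.4,0.05,0],[0,0,0],3.6]]';python3 -m jog '[[[-0.4,0.05,0],[0,0,0],3.6]]';python3 -m jog '[[[-0.4,0.05,0],[0,0,0],3.6]]';python3 -m jog '[[[-0.4,0.05,0],[0,0,0],3.6]]';python3 -m jog '[[[-0.4,0.05,0],[0,0,0],3.6]]';python3 -m jog '[[[-0.4,0.05,0],[0,0,0],3.6]]';python3 -m jog '[[[-0.4,0.05,0],[0,0,0],3.6]]';python3 -m jog '[[[-0.4,0.05,0],[0,0,0],3.6]]' ) | grep -E "pos|force"; python3 -m jog '[[[0,0,0],[0,0,0],3.6],[[0,0,0],[0,0,0],3.6]]'; python3 -c "
from h import *
c=cam('wrist','w4.png');W=c['W']
m=(abs(W[...,2]-.05)<.004)&(c['frame'].max(-1)<50)&(W[...,0]<.48);m[265:]=0;m[:,:240]=0
print(rect(W,m))"
```

```text
time_s: 4.23
eef_pos: [0.4526, 0.143, -0.0159]
eef_rot: [0.56, -0.559, -0.432, 0.433]
wrist_force: [-1.0, -0.2, -0.7]
opening: 0.419
eef_pos: [0.451, 0.1353, -0.0158]
wrist_force: [0.8, 0.0, 0.8]
eef_pos: [0.4506, 0.1318, -0.0158]
wrist_force: [1.1, 11.6, 7.2]
eef_pos: [0.4503, 0.1284, -0.0157]
wrist_force: [1.1, 7.8, 3.7]
eef_pos: [0.45, 0.1249, -0.0157]
wrist_force: [1.4, 5.5, 1.9]
eef_pos: [0.4496, 0.1214, -0.0157]
wrist_force: [0.9, 4.6, 0.9]
eef_pos: [0.4493, 0.1179, -0.0157]
wrist_force: [1.0, 5.6, 1.5]
eef_pos: [0.4489, 0.1144, -0.0157]
wrist_force: [0.3, 5.2, 1.6]
eef_pos: [0.4486, 0.111, -0.0156]
wrist_force: [1.9, 6.0, 1.4]
eef_pos: [0.4483, 0.1075, -0.0156]
wrist_force: [1.1, 6.0, 1.8]
time_s: 5.23
eef_pos: [0.4483, 0.1071, -0.0153]
eef_rot: [0.561, -0.56, -0.438, 0.424]
wrist_force: [0.3, 2.5, -1.7]
opening: 0.423
(array([0.4396, 0.126 ]), array([0.0287, 0.0219]), 76.4, np.int64(1617))
```

```bash
python3 -m jog '[[[0.3,0,0],[0,0,0],3.6],[[0,-3,0],[0,0,0],3.6],[[0,-3,0],[0,0,0],3.6],[[0,-0.8,0],[0,0,0],3.6],[[2,0,-3.3],[0,0,0],3.6],[[2,0,-3.3],[0,0,0],3.6],[[2,0,-3.3],[0,0,0],3.6],[[0,0,0],[0,-0.115,0],3.6],[[0,0,0],[0,-0.11,0],3.6],[[0,0,0],[0,0,0],3.6]]'; python3 -c "
from h import *
b=cam('top')
for o in plates(b['W'],b['frame'])[:4]: print(o)
plan(.56,.143,-.016,88.4)"
```

```text
time_s: 6.12
eef_pos: [0.5579, 0.1426, 0.0499]
eef_rot: [0.508, -0.505, -0.496, 0.491]
wrist_force: [0.7, 0.0, -0.5]
opening: 0.42
(array([261., 171.]), np.int32(71), array([ 0.5515, -0.0102]), np.float64(168.6), array([0.0038, 0.0119]), (array([ 0.5549, -0.0095]), array([0.0598, 0.0609]), 78.2, np.int64(444)))
(array([215., 210.]), np.int32(95), array([0.4479, 0.1166]), np.float64(166.2), array([0.0048, 0.012 ]), (array([0.4487, 0.1137]), array([0.0537, 0.06  ]), 75.6, np.int64(375)))
(array([ 30., 288.]), np.int32(83), array([0.2401, 0.6159]), np.float64(-177.6), array([0.0056, 0.0128]), (array([0.2463, 0.6239]), array([0.0682, 0.106 ]), 61.8, np.int64(659)))
(array([260., 351.]), np.int32(80), array([ 0.077 , -0.0006]), np.float64(92.2), array([0.0041, 0.0191]), (array([ 0.0837, -0.0003]), array([0.0542, 0.1058]), 0.3, np.int64(571)))
 yaw 88.4 rv [ 0.001 -0.003  0.008] q6 -1.5
 yaw 268.4 rv [-1.300e-02  3.138e+00  1.000e-03] q6 -1.5
toolx yaw 88.2 tooly [ 0.    0.01 -1.  ] shift cm [ 0.    6.56 -0.27] len 0.066
t 6.1667 pos [0.5572 0.1426 0.0496] F [0.49 0.29 0.07] open 0.425
```

```bash
cat >> h.py <<'E'
def wbar():
    """bar seen from the wrist: centre in world and offset in the jaws (cm, tool x, z)"""
    c=cam('wrist');W=c['W'];o=ctrl.get_obs()
    k=(W[...,2]>.045)&(W[...,2]<.055)&(c['frame'].max(-1)<60)
    d=np.hypot(W[...,0]-o['eef_pos'][0],W[...,1]-o['eef_pos'][1])
    m=k&(d<.06)
    n,l,s,cc=cv2.connectedComponentsWithStats(m.astype(np.uint8)); i=1+np.argmax(s[1:,4]); m=l==i
    r=rect(W,m); M=Ro.from_quat(o['eef_rot'],scalar_first=True).as_matrix()
    d=np.append(np.array(r[0])-o['eef_pos'][:2],0); print('bar',r,'off cm',(M.T@d*100).round(2))
E
python3 -m jog '[[[0,0.5,-0.2],[0,0,0.008],3.6],[[0,0,0],[0,0,0],3.6]]';python3 -c "
from h import *
wbar();plan(.56,.143,-.016,88.4)"
```

```text
time_s: 6.33
eef_pos: [0.5583, 0.1423, 0.0436]
eef_rot: [-0.509, 0.509, 0.49, -0.491]
wrist_force: [-0.4, 0.9, 0.4]
opening: 0.425
bar (array([0.5587, 0.143 ]), array([0.0153, 0.0428]), 88.4, np.int64(1344)) off cm [ 0.08 -0.   -0.03]
 yaw 88.4 rv [-0.    -0.009 -0.001] q6 -1.49
 yaw 268.4 rv [ 1.000e-03  3.132e+00 -1.000e-03] q6 -1.49
toolx yaw 87.9 tooly [-0. -0. -1.] shift cm [ 0.09  6.   -0.16] len 0.06
t 6.3833 pos [0.5584 0.1423 0.044 ] F [-0.98  0.93  0.05] open 0.419
```

Centred on the bar of P1. I'll lower and push toward −y.

```bash
python3 -m jog '[[[0,2,0],[0,0,0],3.6],[[0,2,0],[0,0,0],3.6],[[0,1.4,0],[0,0,0],3.6],[[0,0.5,0],[0,0,0],3.6],[[0,0,0],[0,0,0],3.6]]'; (python3 -m jog '[[[-0.4,0,0],[0,0,0],3.6],[[-0.4,0,0],[0,0,0],3.6]]'; python3 -m jog '[[[-0.4,0.05,0],[0,0,0],3.6]]';python3 -m jog '[[[-0.4,0.05,0],[0,0,0],3.6]]';python3 -m jog '[[[-0.4,0.05,0],[0,0,0],3.6]]';python3 -m jog '[[[-0.4,0.05,0],[0,0,0],3.6]]';python3 -m jog '[[[-0.4,0.05,0],[0,0,0],3.6]]';python3 -m jog '[[[-0.4,0.05,0],[0,0,0],3.6]]';python3 -m jog '[[[-0.4,0.05,0],[0,0,0],3.6]]';python3 -m jog '[[[-0.4,0.05,0],[0,0,0],3.6]]' ) | grep -E "pos|force"; python3 -m jog '[[[0.3,0,0],[0,0,0],3.6],[[0,0,0],[0,0,0],3.6]]'
```

```text
time_s: 6.8
eef_pos: [0.5586, 0.142, -0.0151]
eef_rot: [-0.51, 0.512, 0.489, -0.488]
wrist_force: [-0.6, -0.7, -0.1]
opening: 0.426
eef_pos: [0.558, 0.1341, -0.0145]
wrist_force: [-0.6, -0.3, -0.0]
eef_pos: [0.5584, 0.13, -0.0141]
wrist_force: [-0.2, 1.1, -0.8]
eef_pos: [0.5587, 0.1257, -0.0138]
wrist_force: [1.0, 0.6, -1.6]
eef_pos: [0.559, 0.1213, -0.0137]
wrist_force: [-0.5, 1.6, -1.8]
eef_pos: [0.5591, 0.1169, -0.0137]
wrist_force: [0.2, 1.8, -0.6]
eef_pos: [0.5594, 0.1125, -0.0137]
wrist_force: [0.0, 1.8, 1.7]
eef_pos: [0.5596, 0.1081, -0.0138]
wrist_force: [0.3, 1.4, 1.4]
eef_pos: [0.5598, 0.1037, -0.0139]
wrist_force: [0.7, 2.4, 2.1]
eef_pos: [0.56, 0.0993, -0.0142]
wrist_force: [-0.1, 2.5, 2.1]
time_s: 7.8
eef_pos: [0.5602, 0.1008, -0.0143]
eef_rot: [-0.509, 0.514, 0.491, -0.485]
wrist_force: [-0.3, 0.9, 0.1]
opening: 0.413
```

```bash
(python3 -m jog '[[[0.8,0,0],[0,0,0],3.6],[[0.8,0,0],[0,0,0],3.6]]'; python3 -m jog '[[[0.4,0,0],[0,0,0],3.6]]';python3 -m jog '[[[0.3,0,0],[0,0,0],3.6]]';python3 -m jog '[[[0.3,0,0],[0,0,0],3.6]]';python3 -m jog '[[[0.3,0,0],[0,0,0],3.6]]';python3 -m jog '[[[0.3,0,0],[0,0,0],3.6]]';python3 -m jog '[[[0.3,0,0],[0,0,0],3.6]]';python3 -m jog '[[[0.3,0,0],[0,0,0],3.6]]';python3 -m jog '[[[0.3,0,0],[0,0,0],3.6]]';python3 -m jog '[[[0.3,0,0],[0,0,0],3.6]]' ) | grep -E "pos|force"; python3 -m jog '[[[-0.3,0,0],[0,0,0],3.6],[[0,0,0],[0,0,0],3.6]]'
```

```text
eef_pos: [0.5608, 0.1162, -0.0146]
wrist_force: [0.3, 0.5, -0.2]
eef_pos: [0.561, 0.1211, -0.0146]
wrist_force: [-0.8, -2.3, 1.5]
eef_pos: [0.5611, 0.1248, -0.0146]
wrist_force: [0.2, -1.8, 0.3]
eef_pos: [0.5613, 0.1284, -0.0146]
wrist_force: [-0.5, -2.2, 0.6]
eef_pos: [0.5614, 0.1319, -0.0146]
wrist_force: [-0.3, -2.2, -0.3]
eef_pos: [0.5616, 0.1353, -0.0147]
wrist_force: [0.1, -1.7, 0.6]
eef_pos: [0.5617, 0.1387, -0.0147]
wrist_force: [-0.6, -1.9, 0.4]
eef_pos: [0.5619, 0.1419, -0.0146]
wrist_force: [0.6, -1.3, 1.4]
eef_pos: [0.562, 0.1452, -0.0147]
wrist_force: [0.5, -1.9, -0.2]
eef_pos: [0.5622, 0.1484, -0.0147]
wrist_force: [-1.0, -1.1, 1.3]
time_s: 8.88
eef_pos: [0.5619, 0.1465, -0.0148]
eef_rot: [-0.508, 0.514, 0.491, -0.487]
wrist_force: [-0.2, 0.5, 0.2]
opening: 0.422
```

P1 resists with about 1.8 N, so it goes with the polished plates (an in-between one may go to either place). Now P2.

```bash
python3 -m jog '[[[0,-3,0],[0,0,0],3.6],[[0,-3,0],[0,0,0],3.6],[[0,-0.5,0],[0,0,0],3.6],[[-3.9,0,0.2],[0,0,0],3.6],[[-3.9,0,0.2],[0,0,0],3.6],[[-3.9,0,0],[0,0,0],3.6],[[-3.9,0,0],[0,0,0],3.6],[[0,0,0],[0,0.09,0],3.6],[[0,0,0],[0,0.08,0],3.6],[[0,0,0],[0,0,0],3.6]]'; python3 -c "
from h import *
plan(.555,-.0095,-.016,78.4);wbar()"
```

```text
time_s: 9.72
eef_pos: [0.5485, -0.0148, 0.0507]
eef_rot: [-0.55, 0.554, 0.445, -0.44]
wrist_force: [0.3, 0.8, -0.6]
opening: 0.423
 yaw 78.4 rv [ 0.01  -0.017  0.002] q6 -1.6
 yaw 258.4 rv [-3.000e-03  3.125e+00  1.500e-02] q6 -1.6
toolx yaw 77.4 tooly [ 0.01 -0.   -1.  ] shift cm [ 0.65  6.67 -0.45] len 0.067
t 9.7167 pos [ 0.5485 -0.0148  0.0507] F [ 0.27  0.78 -0.58] open 0.423
bar (array([ 0.554 , -0.0094]), array([0.0145, 0.0434]), 78.9, np.int64(1185)) off cm [ 0.61  0.01 -0.44]
```

```bash
python3 -m jog '[[[0.65,0,-0.4],[0,-0.017,0],3.6],[[0,2,0],[0,0,0],3.6],[[0,2,0],[0,0,0],3.6],[[0,1.8,0],[0,0,0],3.6],[[0,0.6,0],[0,0,0],3.6],[[0,0,0],[0,0,0],3.6]]'; (python3 -m jog '[[[-0.4,0,0],[0,0,0],3.6],[[-0.4,0,0],[0,0,0],3.6]]'; python3 -m jog '[[[-0.4,0,0],[0,0,0],3.6]]';python3 -m jog '[[[-0.4,0,0],[0,0,0],3.6]]';python3 -m jog '[[[-0.4,0,0],[0,0,0],3.6]]';python3 -m jog '[[[-0.4,0,0],[0,0,0],3.6]]';python3 -m jog '[[[-0.4,0,0],[0,0,0],3.6]]';python3 -m jog '[[[-0.4,0,0],[0,0,0],3.6]]';python3 -m jog '[[[-0.4,0,0],[0,0,0],3.6]]';python3 -m jog '[[[-0.4,0,0],[0,0,0],3.6]]' ) | grep -E "pos|force"; python3 -m jog '[[[0,0,0],[0,0,0],3.6]]'
```

```text
time_s: 10.27
eef_pos: [0.5579, -0.0036, -0.0148]
eef_rot: [-0.539, 0.545, 0.458, -0.45]
wrist_force: [0.1, -0.7, 0.2]
opening: 0.42
eef_pos: [0.5565, -0.0099, -0.0147]
wrist_force: [0.5, -0.1, -0.3]
eef_pos: [0.5564, -0.0139, -0.0139]
wrist_force: [0.3, 0.5, 0.2]
eef_pos: [0.5564, -0.0184, -0.013]
wrist_force: [0.7, -0.4, 0.1]
eef_pos: [0.5562, -0.0227, -0.0122]
wrist_force: [-0.2, 2.2, -0.8]
eef_pos: [0.5557, -0.0271, -0.0117]
wrist_force: [-0.6, 0.9, -0.1]
eef_pos: [0.5552, -0.0315, -0.0114]
wrist_force: [1.3, 2.3, -0.8]
eef_pos: [0.5545, -0.036, -0.0112]
wrist_force: [-0.2, 2.3, -0.8]
eef_pos: [0.5537, -0.0404, -0.0111]
wrist_force: [-0.3, 1.8, -0.5]
eef_pos: [0.5529, -0.0448, -0.0111]
wrist_force: [0.5, 1.8, 0.3]
time_s: 11.18
eef_pos: [0.5529, -0.0459, -0.011]
eef_rot: [-0.537, 0.545, 0.461, -0.45]
wrist_force: [1.1, -0.6, -0.9]
opening: 0.425
```

P2 also resists with about 1.9 N, so it's polished. P3 reads about 5.5 N, so it's grained. Now I'll grip P2 and carry it to the marble.

```bash
python3 -m jog '[[[0.9,0.3,0],[0,0,0],3.6],[[0,0,0],[0,0,0],1.0],[[0,0,0],[0,0,0],1.0],[[0,0,0],[0,0,0],1.0],[[0,0,0],[0,0,0],1.0],[[0,0,0],[0,0,0],1.0]]'; python3 -m jog '[[[0,-2,0],[0,0,0],1.0],[[0,-3,0],[0,0,0],1.0],[[0,-3,0],[0,0,0],1.0],[[0,-1,0],[0,0,0],1.0],[[0,0,0],[0,0,0],1.0]]'; python3 -c "
from h import *
plan(.428,.333,.075,99.7);tip()
c=cam('wrist','w5.png')"
```

```text
time_s: 11.68
eef_pos: [0.5555, -0.0374, -0.0135]
eef_rot: [-0.536, 0.546, 0.461, -0.45]
wrist_force: [-0.1, -1.1, 0.4]
opening: 0.18
time_s: 12.1
eef_pos: [0.545, -0.034, 0.0703]
eef_rot: [0.542, -0.54, -0.457, 0.454]
wrist_force: [0.6, -0.1, -9.6]
opening: 0.178
 yaw 99.7 rv [ 0.001 -0.34   0.005] q6 -1.69
 yaw 279.7 rv [-7.000e-03  2.802e+00  2.000e-03] q6 -1.69
toolx yaw 80.2 tooly [ 0.    0.01 -1.  ] shift cm [34.18 -0.29 17.75] len 0.385
t 12.1 pos [ 0.545  -0.034   0.0703] F [ 0.64 -0.09 -9.65] open 0.178
camz 0.2507 cam tip z 0.1167 camz-eefz 0.1813
```

View pics/w5.png

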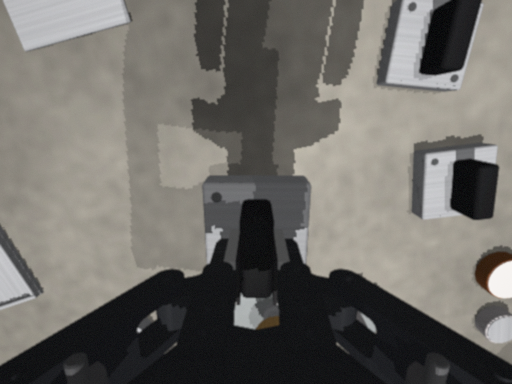

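P2 is held level at (257,240). Carrying it over.

```bash
python3 -m jog '[[[3.5,-0.1,1.8],[0,0,0],1.0],[[3.5,-0.1,1.8],[0,0,0],1.0],[[3.5,-0.1,1.8],[0,0,0],1.0],[[3.5,0,1.8],[0,0,0],1.0],[[3.5,0,1.8],[0,0,0],1.0],[[3.5,0,1.8],[0,0,0],1.0],[[3.5,0,1.8],[0,0,0],1.0],[[3.5,0,1.8],[0,0,0],1.0],[[3.5,0,1.8],[0,0,0],1.0],[[2,0,1],[0,0,0],1.0],[[0,0,0],[0,0,0],1.0]]';  python3 -m jog '[[[0,0,0],[0,-0.113,0],1.0],[[0,0,0],[0,-0.113,0],1.0],[[0,0,0],[0,-0.113,0],1.0],[[0,0,0],[0,0,0],1.0]]'; python3 -c "
from h import *
plan(.428,.333,.004,99.7)
b=cam('top')
for o in plates(b['W'],b['frame'])[:5]: print(o)"
```

```text
time_s: 13.12
eef_pos: [0.4127, 0.335, 0.0484]
eef_rot: [0.551, -0.536, -0.443, 0.462]
wrist_force: [-1.3, 0.2, -8.8]
opening: 0.177
time_s: 13.45
eef_pos: [0.4044, 0.3341, 0.038]
eef_rot: [0.464, -0.442, -0.529, 0.555]
wrist_force: [-0.1, 0.3, -8.0]
opening: 0.174
 yaw 99.7 rv [-0.048  0.009  0.   ] q6 -1.3
 yaw 279.7 rv [ 0.    -3.132  0.075] q6 -1.3
toolx yaw 100.2 tooly [-0.05 -0.01 -1.  ] shift cm [-0.53  3.28 -2.46] len 0.041
t 13.45 pos [0.4044 0.3341 0.038 ] F [-0.13  0.25 -7.97] open 0.174
(array([208., 169.]), np.int32(76), array([0.5599, 0.1373]), np.float64(179.1), array([0.0039, 0.012 ]), (array([0.5625, 0.1392]), array([0.0612, 0.0601]), 86.0, np.int64(443)))
(array([216., 210.]), np.int32(80), array([0.4472, 0.1152]), np.float64(165.9), array([0.004 , 0.0118]), (array([0.4497, 0.1167]), array([0.0598, 0.06  ]), 75.0, np.int64(454)))
(array([259., 350.]), np.int32(87), array([0.0787, 0.0019]), np.float64(86.0), array([0.0056, 0.0218]), (array([0.084 , 0.0012]), array([0.0545, 0.1083]), 0.7, np.int64(565)))
(array([235., 363.]), np.int32(56), array([0.0471, 0.0637]), np.float64(124.2), array([0.0043, 0.0177]), (array([0.0495, 0.072 ]), array([0.0485, 0.1096]), 49.2, np.int64(450)))
(array([284., 363.]), np.int32(62), array([ 0.047 , -0.0649]), np.float64(56.9), array([0.0044, 0.0183]), (array([ 0.0489, -0.0723]), array([0.1084, 0.0484]), 40.1, np.int64(437)))
```

```bash
python3 -m jog '[[[-0.5,0,-2.5],[-0.048,0.009,0],1.0],[[0,0,0],[0,0,0],1.0]]';  python3 -c "
from h import *
plan(.428,.333,.002,99.7)"
```

```text
time_s: 13.67
eef_pos: [0.4286, 0.3318, 0.0335]
eef_rot: [0.46, -0.459, -0.536, 0.539]
wrist_force: [0.5, -0.2, -7.3]
opening: 0.177
 yaw 99.7 rv [-0.004 -0.014 -0.002] q6 -1.29
 yaw 279.7 rv [ 3.000e-03  3.127e+00 -5.000e-03] q6 -1.29
toolx yaw 98.9 tooly [-0. -0. -1.] shift cm [0.13 3.15 0.03] len 0.032
t 13.6667 pos [0.4286 0.3318 0.0335] F [ 0.47 -0.18 -7.32] open 0.177
```

```bash
python3 -m jog '[[[0,1.2,0],[0,0,0],1.0],[[0,1,0],[0,0,0],1.0],[[0,0.5,0],[0,0,0],1.0],[[0,0.2,0],[0,0,0],1.0],[[0,0,0],[0,0,0],1.0]]'; python3 -m jog '[[[0,0.2,0],[0,0,0],1.0],[[0,0,0],[0,0,0],1.0]]';python3 -m jog '[[[0,0.15,0],[0,0,0],1.0],[[0,0,0],[0,0,0],1.0]]'
```

```text
time_s: 14.08
eef_pos: [0.4279, 0.3296, 0.001]
eef_rot: [0.465, -0.463, -0.531, 0.536]
wrist_force: [-2.4, -0.3, 3.6]
opening: 0.175
time_s: 14.25
eef_pos: [0.4298, 0.3306, 0.0017]
eef_rot: [0.465, -0.464, -0.531, 0.535]
wrist_force: [-0.5, 0.2, -8.1]
opening: 0.172
time_s: 14.42
eef_pos: [0.4305, 0.331, 0.0011]
eef_rot: [0.465, -0.464, -0.532, 0.534]
wrist_force: [-0.7, 0.7, -7.2]
opening: 0.176
```

```bash
python3 -m jog '[[[0,0.15,0],[0,0,0],1.0],[[0,0,0],[0,0,0],3.6],[[0,0,0],[0,0,0],3.6],[[0,0,0],[0,0,0],3.6],[[0,0,0],[0,0,0],3.6],[[0,-2,0],[0,0,0],3.6],[[0,-3,0],[0,0,0],3.6],[[0,-1.5,0],[0,0,0],3.6],[[0,0,0],[0,0,0],3.6]]'; python3 -c "
from h import *
plan(.5625,.139,.055,87)"
```

```text
time_s: 15.17
eef_pos: [0.4326, 0.3319, 0.0686]
eef_rot: [0.465, -0.465, -0.533, 0.533]
wrist_force: [0.7, -0.2, -0.0]
opening: 0.421
 yaw 87 rv [ 0.     0.187 -0.   ] q6 -1.27
 yaw 267 rv [-0.    -2.954 -0.   ] q6 -1.27
toolx yaw 97.7 tooly [ 0. -0. -1.] shift cm [-20.86   1.37 -10.28] len 0.233
t 15.1667 pos [0.4326 0.3319 0.0686] F [ 0.68 -0.21 -0.05] open 0.421
```

```bash
python3 -m jog '[[[-3.5,0,-1.7],[0,0,0],3.6],[[-3.5,0,-1.7],[0,0,0],3.6],[[-3.5,0,-1.7],[0,0,0],3.6],[[-3.5,0.1,-1.7],[0,0,0],3.6],[[-3.5,0.2,-1.7],[0,0,0],3.6],[[-3.2,0.2,-1.6],[0,0,0],3.6],[[0,0,0],[0,0.1,0],3.6],[[0,0,0],[0,0.087,0],3.6],[[0,0,0],[0,0,0],3.6]]'; python3 -c "
from h import *
plan(.5625,.139,-.0135,87);wbar()"
```

```text
time_s: 15.92
eef_pos: [0.5664, 0.1324, 0.0581]
eef_rot: [-0.513, 0.514, 0.487, -0.485]
wrist_force: [-0.2, 0.6, -0.3]
opening: 0.422
 yaw 87 rv [ 0.003 -0.002  0.001] q6 -1.49
 yaw 267 rv [-2.000e-03  3.139e+00  5.000e-03] q6 -1.49
toolx yaw 86.9 tooly [ 0.  0. -1.] shift cm [0.63 7.16 0.45] len 0.072
t 15.9167 pos [0.5664 0.1324 0.0581] F [-0.24  0.61 -0.25] open 0.422
bar (array([0.5617, 0.1395]), array([0.0143, 0.0431]), 88.1, np.int64(1142)) off cm [ 0.65 -0.    0.46]
```

```bash
python3 -m jog '[[[0.6,0,0.45],[0,0,0],3.6],[[0,2,0],[0,0,0],3.6],[[0,2.4,0],[0,0,0],3.6],[[0,2,0],[0,0,0],3.6],[[0,0.7,0],[0,0,0],3.6],[[0,0,0],[0,0,0],1.0],[[0,0,0],[0,0,0],1.0],[[0,0,0],[0,0,0],1.0],[[0,0,0],[0,0,0],1.0],[[0,0,0],[0,0,0],1.0]]'; python3 -m jog '[[[0,-2,0],[0,0,0],1.0],[[0,-3,0],[0,0,0],1.0],[[0,-3,0],[0,0,0],1.0],[[0,-1,0],[0,0,0],1.0],[[0,0,0],[0,0,0],1.0]]'; python3 -c "
from h import *
plan(.566,.357,.075,99.7)"
```

```text
time_s: 16.8
eef_pos: [0.5573, 0.1467, -0.0153]
eef_rot: [0.507, -0.506, -0.494, 0.493]
wrist_force: [0.5, -0.1, -5.9]
opening: 0.175
time_s: 17.22
eef_pos: [0.5528, 0.1466, 0.0749]
eef_rot: [0.509, -0.504, -0.492, 0.495]
wrist_force: [0.5, 0.2, -7.3]
opening: 0.175
 yaw 99.7 rv [-0.008 -0.195  0.003] q6 -1.5
 yaw 279.7 rv [-0.005  2.947 -0.011] q6 -1.5
toolx yaw 88.6 tooly [-0.01  0.   -1.  ] shift cm [21.07  0.04 -0.79] len 0.211
t 17.2167 pos [0.5528 0.1466 0.0749] F [ 0.51  0.16 -7.35] open 0.175
```

```bash
python3 -m jog '[[[3.6,0,-0.2],[0,0,0],1.0],[[3.6,0,-0.2],[0,0,0],1.0],[[3.6,0,-0.2],[0,0,0],1.0],[[3.6,0,-0.2],[0,0,0],1.0],[[3.6,0,-0.2],[0,0,0],1.0],[[3.2,0,-0.2],[0,0,0],1.0],[[0,0,0],[0,-0.1,0],1.0],[[0,0,0],[0,-0.095,0],1.0],[[0,0,0],[0,0,0],1.0]]'; python3 -c "
from h import *
plan(.566,.357,.002,99.7)"
```

```text
time_s: 17.97
eef_pos: [0.5653, 0.365, 0.0593]
eef_rot: [0.46, -0.45, -0.536, 0.546]
wrist_force: [-0.5, 0.1, -6.8]
opening: 0.169
 yaw 99.7 rv [-0.019  0.003  0.002] q6 -1.35
 yaw 279.7 rv [ 2.000e-03 -3.138e+00  3.000e-02] q6 -1.35
toolx yaw 99.9 tooly [-0.02 -0.   -1.  ] shift cm [-0.81  5.72 -0.04] len 0.058
t 17.9667 pos [0.5653 0.365  0.0593] F [-0.46  0.11 -6.81] open 0.169
```

```bash
python3 -m jog '[[[-0.8,1,0],[-0.019,0,0],1.0],[[0,2,0],[0,0,0],1.0],[[0,1.4,0],[0,0,0],1.0],[[0,0.6,0],[0,0,0],1.0],[[0,0,0],[0,0,0],1.0],[[0,0,0],[0,0,0],1.0]]'; python3 -m jog '[[[0,0.2,0],[0,0,0],1.0],[[0,0,0],[0,0,0],1.0]]';python3 -m jog '[[[0,0.15,0],[0,0,0],1.0],[[0,0,0],[0,0,0],1.0]]'
```

```text
time_s: 18.47
eef_pos: [0.5618, 0.3537, -0.0013]
eef_rot: [0.461, -0.457, -0.535, 0.541]
wrist_force: [-0.7, -0.4, -4.2]
opening: 0.171
time_s: 18.63
eef_pos: [0.5638, 0.3542, -0.0003]
eef_rot: [0.461, -0.458, -0.536, 0.539]
wrist_force: [-0.6, -0.3, -6.6]
opening: 0.174
time_s: 18.8
eef_pos: [0.5654, 0.3547, 0.0001]
eef_rot: [0.461, -0.459, -0.536, 0.538]
wrist_force: [0.3, -0.4, -7.9]
opening: 0.177
```

```bash
python3 -m jog '[[[0,0.2,0],[0,0,0],1.0],[[0,0,0],[0,0,0],3.6],[[0,0,0],[0,0,0],3.6],[[0,0,0],[0,0,0],3.6],[[0,0,0],[0,0,0],3.6],[[0,-2,0],[0,0,0],3.6],[[0,-3,0],[0,0,0],3.6],[[0,-1.5,0],[0,0,0],3.6],[[0,0,0],[0,0,0],3.6]]'; python3 -c "
from h import *
b=cam('top')
for o in plates(b['W'],b['frame'])[:4]: print(o)
plan(.4497,.1167,.055,75.5)"
```

```text
time_s: 19.55
eef_pos: [0.5692, 0.356, 0.0699]
eef_rot: [-0.46, 0.461, 0.539, -0.535]
wrist_force: [-0.3, 0.1, 1.3]
opening: 0.421
(array([132., 169.]), np.int32(38), array([0.5631, 0.3481]), np.float64(-180.0), array([0.0027, 0.0124]), (array([0.5597, 0.3455]), array([0.1026, 0.1082]), 37.1, np.int64(899)))
(array([216., 210.]), np.int32(79), array([0.4476, 0.1152]), np.float64(165.0), array([0.0039, 0.012 ]), (array([0.4496, 0.117 ]), array([0.0599, 0.0601]), 75.5, np.int64(456)))
(array([140., 218.]), np.int32(40), array([0.4271, 0.3235]), np.float64(-176.7), array([0.0025, 0.0131]), (array([0.4275, 0.3265]), array([0.1085, 0.1023]), 9.7, np.int64(957)))
(array([259., 350.]), np.int32(79), array([0.0781, 0.0005]), np.float64(93.6), array([0.0052, 0.0207]), (array([0.0846, 0.0012]), array([0.0531, 0.1085]), 0.8, np.int64(576)))
 yaw 75.5 rv [0.005 0.407 0.003] q6 -1.34
 yaw 255.5 rv [ 0.005 -2.735 -0.007] q6 -1.34
toolx yaw 98.8 tooly [ 0.  0. -1.] shift cm [-21.82   1.26  15.45] len 0.268
t 19.6 pos [0.569  0.3559 0.0689] F [ 0.98  0.27 -0.29] open 0.419
```

```bash
python3 -m jog '[[[-3.1,0,2.2],[0,0,0],3.6],[[-3.1,0,2.2],[0,0,0],3.6],[[-3.1,0,2.2],[0,0,0],3.6],[[-3.1,0,2.2],[0,0,0],3.6],[[-3.1,0,2.2],[0,0,0],3.6],[[-3.1,0,2.2],[0,0,0],3.6],[[-3,0,2],[0,0,0],3.6],[[0,0,0],[0,0.105,0],3.6],[[0,0,0],[0,0.1,0],3.6],[[0,0,0],[0,0.1,0],3.6],[[0,0,0],[0,0.1,0],3.6],[[0,0,0],[0,0,0],3.6]]'; python3 -c "
from h import *
plan(.4497,.1167,-.0135,75.5);wbar()"
```

```text
time_s: 20.6
eef_pos: [0.4384, 0.109, 0.0535]
eef_rot: [0.565, -0.56, -0.427, 0.43]
wrist_force: [0.6, 0.1, 0.2]
opening: 0.42
 yaw 75.5 rv [-0.008 -0.015  0.001] q6 -1.33
 yaw 255.5 rv [-2.000e-03  3.127e+00 -1.200e-02] q6 -1.33
toolx yaw 74.6 tooly [-0.01  0.   -1.  ] shift cm [ 1.03  6.7  -0.94] len 0.068
t 20.6 pos [0.4384 0.109  0.0535] F [0.58 0.07 0.2 ] open 0.42
bar (array([0.4485, 0.1174]), array([0.0146, 0.0431]), 75.0, np.int64(1170)) off cm [ 1.06 -0.   -0.77]
```

```bash
python3 -m jog '[[[1,0,-0.85],[0,-0.015,0],3.6],[[0,2,0],[0,0,0],3.6],[[0,2.2,0],[0,0,0],3.6],[[0,1.8,0],[0,0,0],3.6],[[0,0.6,0],[0,0,0],3.6],[[0,0,0],[0,0,0],1.0],[[0,0,0],[0,0,0],1.0],[[0,0,0],[0,0,0],1.0],[[0,0,0],[0,0,0],1.0],[[0,0,0],[0,0,0],1.0]]'; python3 -m jog '[[[0,-2,0],[0,0,0],1.0],[[0,-3,0],[0,0,0],1.0],[[0,-3,0],[0,0,0],1.0],[[0,-1,0],[0,0,0],1.0],[[0,0,0],[0,0,0],1.0]]'; python3 -c "
from h import *
plan(.4795,-.3517,.075,100)"
```

```text
time_s: 21.48
eef_pos: [0.4483, 0.1177, -0.016]
eef_rot: [0.555, -0.549, -0.44, 0.444]
wrist_force: [0.1, 0.6, -7.1]
opening: 0.178
time_s: 21.9
eef_pos: [0.4442, 0.1178, 0.0753]
eef_rot: [0.556, -0.547, -0.438, 0.447]
wrist_force: [0.7, -0.6, -7.2]
opening: 0.176
 yaw 100 rv [-0.018 -0.393  0.003] q6 -1.36
 yaw 280 rv [-0.004  2.749 -0.025] q6 -1.36
toolx yaw 77.5 tooly [-0.02  0.   -1.  ] shift cm [-45.07  -0.18 -13.61] len 0.471
t 21.9 pos [0.4442 0.1178 0.0753] F [ 0.66 -0.57 -7.2 ] open 0.176
```

```bash
python3 -m jog '[[[-3.8,0,-1.15],[-0.018,0,0],1.0],[[-3.8,0,-1.15],[0,0,0],1.0],[[-3.8,0,-1.15],[0,0,0],1.0],[[-3.8,0,-1.15],[0,0,0],1.0],[[-3.8,0,-1.15],[0,0,0],1.0],[[-3.8,0,-1.15],[0,0,0],1.0],[[-3.8,0,-1.15],[0,0,0],1.0],[[-3.8,0,-1.15],[0,0,0],1.0],[[0,0,0],[0,0,0],1.0]]'; python3 -c "
from h import *
plan(.4795,-.3517,.075,100)"
```

```text
time_s: 22.65
eef_pos: [0.4663, -0.2069, 0.069]
eef_rot: [0.549, -0.548, -0.447, 0.446]
wrist_force: [0.2, -0.4, -4.7]
opening: 0.175
 yaw 100 rv [ 0.    -0.379  0.002] q6 -2.02
 yaw 280 rv [-0.003  2.763  0.   ] q6 -2.02
toolx yaw 78.3 tooly [ 0.  0. -1.] shift cm [-13.91  -0.63  -4.23] len 0.146
t 22.65 pos [ 0.4663 -0.2069  0.069 ] F [ 0.25 -0.39 -4.71] open 0.175
```

```bash
python3 -m jog '[[[-3.5,-0.1,-1.1],[0,0,0],1.0],[[-3.5,-0.1,-1.1],[0,0,0],1.0],[[-3.5,-0.1,-1.1],[0,0,0],1.0],[[-3.5,-0.1,-1.1],[0,0,0],1.0],[[0,0,0],[0,-0.12,0],1.0],[[0,0,0],[0,-0.12,0],1.0],[[0,0,0],[0,-0.12,0],1.0],[[0,0,0],[0,0,0],1.0]]'; python3 -c "
from h import *
plan(.4795,-.3517,.0,100)
c=cam('wrist','w6.png')"
```

```text
time_s: 23.32
eef_pos: [0.4727, -0.3542, 0.058]
eef_rot: [-0.464, 0.45, 0.541, -0.538]
wrist_force: [0.2, -0.4, -7.7]
opening: 0.177
 yaw 100 rv [-0.01  -0.01   0.018] q6 -2.58
 yaw 280 rv [-0.028  3.132 -0.015] q6 -2.58
toolx yaw 99.4 tooly [-0.01  0.02 -1.  ] shift cm [ 0.03  5.8  -0.77] len 0.058
t 23.3167 pos [ 0.4727 -0.3542  0.058 ] F [ 0.23 -0.41 -7.73] open 0.177
```

View pics/w6.png

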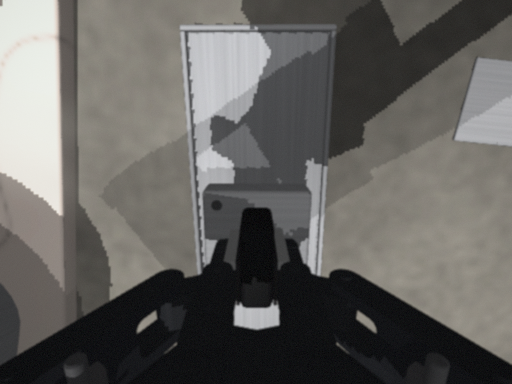

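The plate at (257,210) is over the tray, centred between its side walls (193 to 325), so I'll lower it.

```bash
python3 -m jog '[[[0,1.5,-0.7],[-0.01,-0.01,0.018],1.0],[[0,2,0],[0,0,0],1.0],[[0,1.5,0],[0,0,0],1.0],[[0,0.8,0],[0,0,0],1.0],[[0,0.4,0],[0,0,0],1.0],[[0,0,0],[0,0,0],1.0],[[0,0,0],[0,0,0],1.0]]'; python3 -c "
from h import *
plan(.4795,-.3517,-.012,100)"
```

```text
time_s: 23.95
eef_pos: [0.4787, -0.3481, -0.0094]
eef_rot: [-0.463, 0.46, 0.536, -0.536]
wrist_force: [0.2, -0.2, -7.0]
opening: 0.172
 yaw 100 rv [-0.002 -0.026  0.004] q6 -2.55
 yaw 280 rv [-6.000e-03  3.116e+00 -3.000e-03] q6 -2.55
toolx yaw 98.5 tooly [-0.  0. -1.] shift cm [-0.37  0.26 -0.03] len 0.004
t 23.95 pos [ 0.4787 -0.3481 -0.0094] F [ 0.18 -0.16 -7.01] open 0.172
```

```bash
python3 -m jog '[[[0,0.25,0],[0,0,0],1.0],[[0,0,0],[0,0,0],3.6],[[0,0,0],[0,0,0],3.6],[[0,0,0],[0,0,0],3.6],[[0,0,0],[0,0,0],3.6],[[0,-2,0],[0,0,0],3.6],[[0,-4,0],[0,0,0],3.6],[[0,-4,0],[0,0,0],3.6],[[0,-4,0],[0,0,0],3.6],[[0,0,0],[0,0,0],3.6]]'; python3 -c "
from h import *
b=cam('top')
W,f=b['W'],b['frame']
def near(x,y,lo,hi): return rect(W,(np.hypot(W[...,0]-x,W[...,1]-y)<.05)&(W[...,2]>lo)&(W[...,2]<hi))
print(near(.566,.357,.026,.08),near(.428,.333,.026,.08),near(.4795,-.3517,.017,.07))
plan(.63,0,.13,100)"
```

```text
time_s: 24.78
eef_pos: [0.4829, -0.3531, 0.1427]
eef_rot: [0.458, -0.466, -0.535, 0.536]
wrist_force: [0.8, -1.6, 0.7]
opening: 0.424
(array([0.5698, 0.3553]), array([0.0614, 0.0611]), 8.6, np.int64(457)) (array([0.4278, 0.3301]), array([0.0603, 0.0613]), 7.5, np.int64(480)) (array([ 0.4801, -0.3475]), array([0.06  , 0.0606]), 8.3, np.int64(449))
 yaw 100 rv [ 0.005 -0.029 -0.007] q6 -2.55
 yaw 280 rv [0.01  3.113 0.007] q6 -2.55
toolx yaw 98.4 tooly [ 0.01 -0.01 -1.  ] shift cm [ 32.69   0.84 -19.78] len 0.382
t 24.8333 pos [ 0.4818 -0.3521  0.1396] F [-0.2  -0.62 -0.12] open 0.423
```

All three plates are placed: two on the marble and one in the tray, centred and flat. Now the collar.

```bash
python3 -m jog '[[[3.4,0,-2.0],[0,0,0],3.6],[[3.4,0,-2.0],[0,0,0],3.6],[[3.4,0,-2.0],[0,0,0],3.6],[[3.4,0,-2.0],[0,0,0],3.6],[[3.4,0,-2.0],[0,0,0],3.6],[[3.4,0,-2.0],[0,0,0],3.6],[[3.4,0,-2.0],[0,0,0],3.6],[[3.4,0,-2.0],[0,0,0],3.6],[[3.4,0,-2.0],[0,0,0],3.6],[[1.5,0,-1],[0,0,0],3.6],[[0,0,0],[0,0,0],3.6]]'; python3 -c "
from h import *
c=cam('wrist','w7.png');np.savez('w7.npz',W=c['W'],f=c['frame'])
plan(.63,0,.13,100);tip()"
```

```text
time_s: 25.75
eef_pos: [0.6302, 0.0032, 0.1367]
eef_rot: [0.459, -0.471, -0.532, 0.533]
wrist_force: [-0.5, -0.5, 0.6]
opening: 0.424
 yaw 100 rv [ 0.01  -0.039 -0.014] q6 -1.88
 yaw 280 rv [0.022 3.103 0.015] q6 -1.88
toolx yaw 97.8 tooly [ 0.01 -0.01 -1.  ] shift cm [-0.2   0.65 -0.01] len 0.007
t 25.8 pos [0.6295 0.002  0.1365] F [-1.23 -0.43 -0.74] open 0.42
camz 0.3161 cam tip z 0.1821 camz-eefz 0.1796
```

View pics/w7.png

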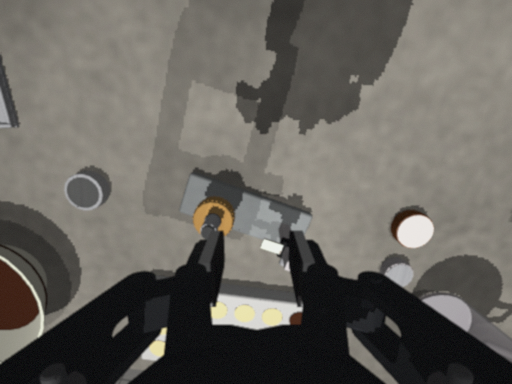

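The collar is at (214,217) and the white pointer tip at (265,245). I'll measure their heights.

```bash
cat >> h.py <<'E'
def gauge(W,f):
    hs=cv2.cvtColor(f,cv2.COLOR_RGB2HSV)
    d=np.hypot(W[...,0]-.669,W[...,1]+.036); d2=np.hypot(W[...,0]-.686,W[...,1]-.042)
    b=(d<.03)&(hs[...,1]>120)&(W[...,2]>.03)
    z=W[b][:,2]; t=b&(W[...,2]>np.percentile(z,60)-.006)
    # rod axis from the rod top / ring
    print('collar top z',np.median(W[t][:,2]).round(4),'n',t.sum(),'rect',rect(W,t),'pct',np.percentile(z,[20,50,80,95]).round(4))
    p=(f.min(-1)>170)&(W[...,2]>.055)&(W[...,2]<.095)&(d<.085)&(d>.03)
    q=W[p]; print('pointer n',p.sum(),'z pct',np.percentile(q[:,2],[5,25,50,75,95]).round(4),'d from rod',d[p].min().round(4),d[p].max().round(4))
    r=(d<.012)&(W[...,2]>.082); print('rod top',W[r].mean(0).round(4),r.sum())
E
python3 -c "
from h import *
d=np.load('w7.npz');gauge(d['W'],d['f'])
for n in ('wrist','top','scene'):
  c=cam(n);print(n)
  try: gauge(c['W'],c['frame'])
  except Exception as e: print(e)
"
```

```text
collar top z 0.0611 n 774 rect (array([ 0.6683, -0.0354]), array([0.039 , 0.0389]), 57.5, np.int64(774)) pct [0.0598 0.061  0.0617 0.0622]
pointer n 191 z pct [0.0724 0.0733 0.0737 0.0741 0.0747] d from rod 0.0522 0.081
rod top [ 0.6668 -0.0367  0.0878] 162
wrist
collar top z 0.061 n 790 rect (array([ 0.6656, -0.0345]), array([0.039, 0.042]), 70.3, np.int64(790)) pct [0.0599 0.061  0.0617 0.0622]
pointer n 188 z pct [0.0727 0.0735 0.0738 0.0743 0.0748] d from rod 0.0523 0.0808
rod top [ 0.6658 -0.0376  0.0872] 110
top
collar top z 0.0607 n 8 rect (array([ 0.6628, -0.0201]), array([0.0175, 0.0039]), 18.9, np.int64(8)) pct [0.0556 0.0593 0.0626 0.0636]
index -1 is out of bounds for axis 0 with size 0
scene
collar top z 0.0608 n 184 rect (array([ 0.6703, -0.0339]), array([0.0369, 0.0401]), 22.7, np.int64(184)) pct [0.0585 0.0606 0.0617 0.0626]
pointer n 26 z pct [0.0713 0.0724 0.0732 0.0746 0.0753] d from rod 0.0535 0.0691
rod top [ 0.6617 -0.0342  0.4332] 238
```

```bash
python3 -m jog '[[[0,0,0],[0,0,0],5.4],[[0,0,0],[0,0,0],5.4],[[0,0,0],[0,0,0],5.4]]'; python3 -c "
from h import *
c=cam('wrist');W=c['W'];o=ctrl.get_obs();print(o['opening'],o['q'].round(2))
M=Ro.from_quat(o['eef_rot'],scalar_first=True).as_matrix()
L=(W-o['eef_pos'])@M  # tool coords
m=(L[...,1]<0)&(np.hypot(L[...,0],L[...,2])<.12)&(W[...,2]>.12)
r=np.hypot(L[...,0],L[...,2])[m];h=-L[...,1][m]
print('min h',h.min())
for a in np.arange(.0,.12,.01):
  k=(r>=a)&(r<a+.01)
  if k.any(): print(round(a,2),k.sum(),np.percentile(h[k],[0,2,10]).round(3))
"
```

```text
time_s: 26.25
eef_pos: [0.6282, -0.0066, 0.1372]
eef_rot: [0.461, -0.474, -0.529, 0.531]
wrist_force: [-0.6, 0.6, -0.3]
opening: 0.635
0.6356550619787903 [-0.19  0.34  1.53 -0.01  1.26 -1.88]
min h 0.04084043402185697
0.0 696 [0.11  0.112 0.113]
0.01 4776 [0.109 0.111 0.113]
0.02 10702 [0.041 0.049 0.07 ]
0.03 4312 [0.044 0.05  0.06 ]
0.04 4604 [0.05  0.071 0.089]
0.05 13443 [0.085 0.092 0.098]
0.06 2303 [0.091 0.098 0.106]
```

```bash
R='[0,0,0],[0,0.125,0],5.4'; python3 -m jog '[[[0,0,0],[0,0.125,0],5.4],[[0,0,0],[0,0.125,0],5.4],[[0,0,0],[0,0.125,0],5.4],[[0,0,0],[0,0.125,0],5.4],[[0,0,0],[0,0.125,0],5.4],[[0,0,0],[0,0.125,0],5.4],[[0,0,0],[0,0.125,0],5.4],[[0,0,0],[0,0.125,0],5.4],[[0,0,0],[0,0.125,0],5.4],[[0,0,0],[0,0.125,0],5.4],[[0,0,0],[0,0.125,0],5.4],[[0,0,0],[0,0.125,0],5.4]]'; python3 -m jog '[[[0,0,0],[0,0.125,0],5.4],[[0,0,0],[0,0.125,0],5.4],[[0,0,0],[0,0.125,0],5.4],[[0,0,0],[0,0.125,0],5.4],[[0,0,0],[0,0.125,0],5.4],[[0,0,0],[0,0.125,0],5.4],[[0,0,0],[0,0.125,0],5.4],[[0,0,0],[0,0.125,0],5.4],[[0,0,0],[0,0.125,0],5.4],[[0,0,0],[0,0.125,0],5.4],[[0,0,0],[0,0.125,0],5.4],[[0,0,0],[0,0,0],5.4]]'; python3 -c "
from h import *
plan(.6683,-.0357,.07,-80);print(ctrl.get_obs()['q'].round(2))"
```

```text
time_s: 27.3
eef_pos: [0.6277, -0.0133, 0.1384]
eef_rot: [-0.698, 0.71, 0.071, -0.063]
wrist_force: [-1.0, 0.3, -0.0]
opening: 0.631
time_s: 28.3
eef_pos: [0.6273, -0.0192, 0.1396]
eef_rot: [-0.584, 0.587, -0.389, 0.404]
wrist_force: [0.0, 1.0, 0.2]
opening: 0.632
 yaw -80 rv [-0.01   0.206  0.02 ] q6 0.98
 yaw 100 rv [ 0.029 -2.935  0.014] q6 0.98
toolx yaw -68.2 tooly [ 0.01 -0.02 -1.  ] shift cm [2.92 7.04 3.14] len 0.082
t 28.3 pos [ 0.6273 -0.0192  0.1396] F [0.   0.99 0.22] open 0.632
[-0.21  0.33  1.53 -0.01  1.26  0.98]
```

```bash
python3 -m jog '[[[0,0,0],[-0.01,0.125,0.02],5.4],[[0,0,0],[0,0.125,0],5.4],[[2.9,0,3.1],[0,0,0],5.4],[[0,0,0],[0,0,0],5.4]]'; python3 -c "
from h import *
plan(.6683,-.0357,.012,-80);print(ctrl.get_obs()['q'].round(2))
c=cam('wrist','w8.png');gauge(c['W'],c['frame'])"
```

```text
time_s: 28.63
eef_pos: [0.657, -0.0429, 0.1352]
eef_rot: [-0.532, 0.536, -0.467, 0.461]
wrist_force: [-0.5, 0.0, -0.4]
opening: 0.63
 yaw -80 rv [ 0.01  -0.034 -0.003] q6 1.19
 yaw 100 rv [0.005 3.107 0.015] q6 1.19
toolx yaw -82.0 tooly [-0.01  0.   -1.  ] shift cm [-0.52 12.31  1.34] len 0.124
t 28.6333 pos [ 0.657  -0.0429  0.1352] F [-0.52  0.04 -0.35] open 0.63
[-0.24  0.42  1.42 -0.    1.31  1.19]
collar top z 0.061 n 1111 rect (array([ 0.6687, -0.0344]), array([0.0389, 0.0529]), 51.9, np.int64(1111)) pct [0.0604 0.061  0.0618 0.2622]
pointer n 264 z pct [0.072  0.073  0.0735 0.074  0.0746] d from rod 0.0519 0.0818
rod top [ 0.6709 -0.0365  0.2504] 5254
```

View pics/w8.png

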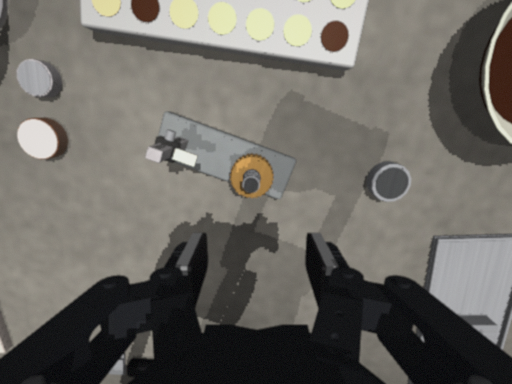

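The collar is at (251,177) and the pointer blade at (185,157). The jaws will straddle the collar.

```bash
python3 -m jog '[[[-0.5,0,1.3],[0.01,-0.034,0],5.4],[[0,3,0],[0,0,0],5.4],[[0,3,0],[0,0,0],5.4],[[0,0.8,0],[0,0,0],5.4],[[0,0,0],[0,0,0],5.4]]'; python3 -c "
from h import *
plan(.6683,-.0357,.004,-80);c=cam('wrist');gauge(c['W'],c['frame'])"
```

```text
time_s: 29.1
eef_pos: [0.6688, -0.0348, 0.0675]
eef_rot: [0.547, -0.544, 0.45, -0.45]
wrist_force: [-0.4, 0.6, 0.2]
opening: 0.635
 yaw -80 rv [-0.003  0.016 -0.004] q6 1.15
 yaw 100 rv [-0.006 -3.125  0.005] q6 1.15
toolx yaw -79.1 tooly [ 0.  0. -1.] shift cm [ 0.1   6.35 -0.09] len 0.064
t 29.1 pos [ 0.6688 -0.0348  0.0675] F [-0.37  0.6   0.2 ] open 0.635
collar top z 0.061 n 1645 rect (array([ 0.6708, -0.0348]), array([0.039 , 0.0541]), 11.0, np.int64(1645)) pct [0.0601 0.0609 0.0616 0.1263]
pointer n 483 z pct [0.0716 0.073  0.0735 0.0739 0.0744] d from rod 0.0519 0.0824
rod top [ 0.677  -0.0346  0.1535] 1268
```

```bash
python3 -m jog '[[[0.1,2,-0.1],[0,0,0],5.4],[[0,1,0],[0,0,0],5.4],[[0,0,0],[0,0,0],5.4]]'; python3 -c "
from h import *
plan(.6683,-.0357,.004,-80);c=cam('wrist');W=c['W'];hs=cv2.cvtColor(c['frame'],cv2.COLOR_RGB2HSV)
m=(hs[...,1]>120)&(abs(W[...,2]-.061)<.003)&(np.hypot(W[...,0]-.669,W[...,1]+.036)<.03)
print(cv2.minEnclosingCircle(W[m][:,:2].astype(np.float32)),m.sum(), np.percentile(W[m],[1,99],axis=0))"
```

```text
time_s: 29.4
eef_pos: [0.6714, -0.0366, 0.0433]
eef_rot: [0.549, -0.543, 0.447, -0.451]
wrist_force: [0.4, -0.0, 0.1]
opening: 0.63
 yaw -80 rv [-0.01   0.019 -0.001] q6 1.14
 yaw 100 rv [-1.000e-03 -3.122e+00  1.600e-02] q6 1.14
toolx yaw -78.9 tooly [ 0.01  0.   -1.  ] shift cm [-0.15  3.92 -0.33] len 0.039
t 29.4 pos [ 0.6714 -0.0366  0.0433] F [ 0.44 -0.04  0.14] open 0.63
((0.6703426837921143, -0.0360240712761879), 0.020478801801800728) 1847 [[ 0.65489634 -0.05463125  0.05842037]
 [ 0.68934189 -0.01732142  0.06240766]]
```

```bash
python3 -m jog '[[[0,1.5,-0.15],[-0.01,0,0],5.4],[[0,1.5,-0.1],[0,0,0],5.4],[[0,0.8,0],[0,0,0],5.4],[[0,0,0],[0,0,0],5.4]]'; python3 -c "
from h import *
plan(.669,-.036,.004,-80);tip()"
```

```text
time_s: 29.78
eef_pos: [0.6725, -0.0378, 0.0076]
eef_rot: [0.547, -0.545, 0.447, -0.451]
wrist_force: [-0.5, -0.3, 0.0]
opening: 0.63
 yaw -80 rv [-0.006  0.02   0.003] q6 1.14
 yaw 100 rv [ 0.004 -3.121  0.01 ] q6 1.14
toolx yaw -78.8 tooly [ 0.01 -0.   -1.  ] shift cm [-0.24  0.35 -0.31] len 0.005
t 29.7833 pos [ 0.6725 -0.0378  0.0076] F [-0.52 -0.33  0.02] open 0.63
camz 0.1884 cam tip z 0.0544 camz-eefz 0.1804
```

```bash
python3 -m jog '[[[-0.2,0.4,-0.3],[-0.006,0,0],5.4],[[0,0,0],[0,0,0],5.4],[[0,0,0],[0,0,0],3.6],[[0,0,0],[0,0,0],3.6],[[0,0,0],[0,0,0],3.6],[[0,0,0],[0,0,0],3.6]]'; python3 -c "
from h import *
plan(.669,-.036,.004,-80);tip()"
```

```text
time_s: 30.33
eef_pos: [0.6691, -0.0364, 0.0042]
eef_rot: [-0.545, 0.547, -0.448, 0.45]
wrist_force: [-1.0, 0.2, -2.4]
opening: 0.449
 yaw -80 rv [0.    0.02  0.003] q6 1.15
 yaw 100 rv [ 0.005 -3.121 -0.   ] q6 1.15
toolx yaw -78.8 tooly [ 0. -0. -1.] shift cm [-0.05  0.02 -0.  ] len 0.001
t 30.3333 pos [ 0.6691 -0.0364  0.0042] F [-0.95  0.19 -2.41] open 0.449
camz 0.1846 cam tip z 0.0506 camz-eefz 0.1804
```

```bash
python3 -m jog '[[[0,-0.04,0],[0,-0.12,0],3.6],[[0,-0.04,0],[0,-0.12,0],3.6],[[0,-0.04,0],[0,-0.12,0],3.6],[[0,-0.04,0],[0,-0.12,0],3.6],[[0,-0.04,0],[0,-0.12,0],3.6],[[0,-0.04,0],[0,-0.12,0],3.6]]'; python3 -c "
from h import *
plan(.669,-.036,.004,-80);print(ctrl.get_obs()['torque'])"
```

```text
time_s: 30.88
eef_pos: [0.6688, -0.0359, 0.0066]
eef_rot: [-0.672, 0.673, -0.219, 0.219]
wrist_force: [-0.5, 0.1, -1.5]
opening: 0.444
 yaw -80 rv [0.001 0.766 0.002] q6 0.4
 yaw 100 rv [ 2.000e-03 -2.376e+00 -2.000e-03] q6 0.4
toolx yaw -36.1 tooly [-0. -0. -1.] shift cm [0.02 0.26 0.  ] len 0.003
t 30.8833 pos [ 0.6688 -0.0359  0.0066] F [-0.48  0.09 -1.47] open 0.444
[-0.00786249 -0.0166814  -0.10339656]
```

```bash
python3 -m jog '[[[0,-0.04,0],[0,-0.12,0],3.6],[[0,-0.04,0],[0,-0.12,0],3.6],[[0,-0.04,0],[0,-0.12,0],3.6],[[0,-0.04,0],[0,-0.12,0],3.6],[[0,-0.04,0],[0,-0.12,0],3.6],[[0,-0.04,0],[0,-0.12,0],3.6],[[0,-0.04,0],[0,-0.12,0],3.6],[[0,-0.04,0],[0,-0.12,0],3.6],[[0,-0.04,0],[0,-0.12,0],3.6],[[0,-0.04,0],[0,-0.12,0],3.6],[[0,-0.04,0],[0,-0.12,0],3.6],[[0,-0.04,0],[0,-0.12,0],3.6]]'; python3 -c "
from h import *
plan(.669,-.036,.004,150)"; python3 -m jog '[[[0,-0.04,0],[0,-0.12,0],3.6],[[0,-0.04,0],[0,-0.12,0],3.6],[[0,-0.04,0],[0,-0.12,0],3.6],[[0,-0.04,0],[0,-0.12,0],3.6],[[0,-0.04,0],[0,-0.12,0],3.6],[[0,-0.04,0],[0,-0.12,0],3.6],[[0,-0.04,0],[0,-0.12,0],3.6],[[0,-0.04,0],[0,-0.12,0],3.6],[[0,-0.04,0],[0,-0.12,0],3.6],[[0,-0.04,0],[0,-0.12,0],3.6],[[0,0,0],[0,0,0],3.6]]'; python3 -c "
from h import *
plan(.669,-.036,.004,150)
c=cam('wrist','w9.png');gauge(c['W'],c['frame'])"
```

```text
time_s: 31.88
eef_pos: [0.6677, -0.0359, 0.0114]
eef_rot: [-0.641, 0.641, 0.297, -0.298]
wrist_force: [0.3, -0.7, -1.1]
opening: 0.442
 yaw 150 rv [-2.000e-03 -1.749e+00 -1.000e-03] q6 -1.1
 yaw 330 rv [ 1.000e-03  1.393e+00 -2.000e-03] q6 -1.1
toolx yaw 49.8 tooly [-0. -0. -1.] shift cm [ 0.08  0.74 -0.1 ] len 0.007
t 31.8833 pos [ 0.6677 -0.0359  0.0114] F [ 0.31 -0.68 -1.09] open 0.442
time_s: 32.8
eef_pos: [0.6676, -0.0368, 0.0154]
eef_rot: [0.345, -0.344, -0.617, 0.618]
wrist_force: [-0.2, -0.6, -2.3]
opening: 0.445
 yaw 150 rv [-0.001 -0.494  0.001] q6 -2.36
 yaw 330 rv [-1.000e-03  2.647e+00 -1.000e-03] q6 -2.36
toolx yaw 121.7 tooly [-0. -0. -1.] shift cm [-0.    1.14 -0.16] len 0.011
t 32.8 pos [ 0.6676 -0.0368  0.0154] F [-0.18 -0.56 -2.34] open 0.445
collar top z 0.0722 n 3288 rect (array([ 0.6686, -0.0364]), array([0.0403, 0.0383]), 31.9, np.int64(3288)) pct [0.0706 0.0721 0.0727 0.0732]
pointer n 73 z pct [0.0728 0.0733 0.0738 0.0741 0.0747] d from rod 0.0639 0.0723
rod top [ 0.6625 -0.0401  0.1195] 2458
```

View pics/w9.png

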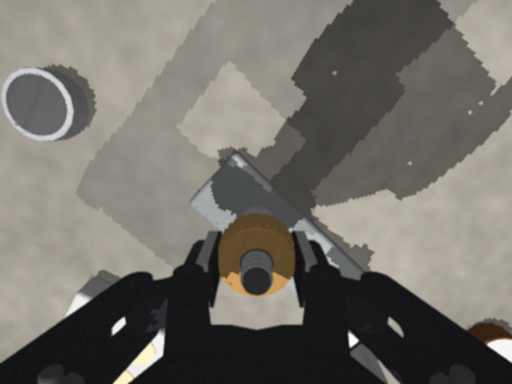

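The collar is held at (257,255) and its top reads 72.2 mm against the pointer's 73.7 mm. I'll turn it about 0.46 rad more.

```bash
python3 -m jog '[[[0,-0.04,0],[0,-0.115,0],3.6],[[0,-0.04,0],[0,-0.115,0],3.6],[[0,-0.03,0],[0,-0.115,0],3.6],[[0,-0.03,0],[0,-0.11,0],3.6],[[0,0,0],[0,0,0],3.6],[[0,0,0],[0,0,0],3.6]]'; python3 -c "
from h import *
plan(.669,-.036,.004,150)"; python3 -m jog '[[[0,0,0],[0,0,0],5.4],[[0,0,0],[0,0,0],5.4],[[0,0,0],[0,0,0],5.4],[[0,-2,0],[0,0,0],5.4],[[0,-3,0],[0,0,0],5.4],[[0,-3,0],[0,0,0],5.4],[[0,0,-2],[0,0,0],5.4],[[0,0,0],[0,0,0],5.4]]'; python3 -c "
from h import *
plan(.63,-.036,.004,150)"
```

```text
time_s: 33.35
eef_pos: [0.6679, -0.037, 0.0167]
eef_rot: [0.201, -0.201, -0.678, 0.678]
wrist_force: [0.1, -0.8, -2.1]
opening: 0.442
 yaw 150 rv [-0.001 -0.053  0.   ] q6 -2.8
 yaw 330 rv [-0.000e+00  3.088e+00 -1.000e-03] q6 -2.8
toolx yaw 146.9 tooly [-0. -0. -1.] shift cm [-0.04  1.27 -0.15] len 0.013
t 33.35 pos [ 0.6679 -0.037   0.0167] F [ 0.08 -0.76 -2.1 ] open 0.442
time_s: 34.02
eef_pos: [0.6786, -0.02, 0.0998]
eef_rot: [-0.21, 0.208, 0.676, -0.676]
wrist_force: [-0.3, 1.1, -1.2]
opening: 0.633
 yaw 150 rv [-0.001 -0.076  0.002] q6 -2.75
 yaw 330 rv [-4.000e-03  3.066e+00 -1.000e-03] q6 -2.75
toolx yaw 145.6 tooly [-0.  0. -1.] shift cm [3.08 9.59 4.06] len 0.109
t 34.0167 pos [ 0.6786 -0.02    0.0998] F [-0.35  1.05 -1.21] open 0.633
```

```bash
python3 -m jog '[[[0,-3,0],[0,0,0],5.4],[[2.5,0,3.2],[0,0,0],5.4],[[0,0,0],[0,0.12,0],5.4],[[0,0,0],[0,0.12,0],5.4],[[0,0,0],[0,0.12,0],5.4],[[0,0,0],[0,0.12,0],5.4],[[0,0,0],[0,0.12,0],5.4],[[0,0,0],[0,0.12,0],5.4],[[0,0,0],[0,0.12,0],5.4],[[0,0,0],[0,0,0],5.4]]'; python3 -c "
from h import *
plan(.61,0,.12,98)
for i in range(3):
  c=cam('wrist','w10.png');gauge(c['W'],c['frame'])
c=cam('scene','s3.png');gauge(c['W'],c['frame'])"
```

```text
time_s: 34.85
eef_pos: [0.6337, -0.0321, 0.1276]
eef_rot: [0.479, -0.473, -0.52, 0.525]
wrist_force: [-0.6, 0.0, -0.7]
opening: 0.631
 yaw 98 rv [-0.011 -0.047  0.002] q6 -1.9
 yaw 278 rv [-3.000e-03  3.095e+00 -1.700e-02] q6 -1.9
toolx yaw 95.3 tooly [-0.01  0.   -1.  ] shift cm [3.42 0.79 2.05] len 0.041
t 34.85 pos [ 0.6337 -0.0321  0.1276] F [-0.55  0.03 -0.71] open 0.631
collar top z 0.0737 n 1062 rect (array([ 0.6682, -0.0364]), array([0.0391, 0.0389]), 5.5, np.int64(1062)) pct [0.0728 0.0736 0.0742 0.0748]
pointer n 39 z pct [0.0724 0.0733 0.0736 0.0741 0.0745] d from rod 0.0522 0.0562
rod top [ 0.6677 -0.0359  0.0878] 239
collar top z 0.0737 n 1057 rect (array([ 0.6683, -0.036 ]), array([0.0394, 0.0386]), 6.5, np.int64(1057)) pct [0.0727 0.0736 0.0742 0.0748]
pointer n 40 z pct [0.0728 0.0734 0.0737 0.0742 0.0746] d from rod 0.0521 0.0565
rod top [ 0.6677 -0.0359  0.088 ] 235
collar top z 0.0737 n 1066 rect (array([ 0.6683, -0.0367]), array([0.039 , 0.0388]), 4.6, np.int64(1066)) pct [0.0727 0.0736 0.0743 0.0748]
pointer n 42 z pct [0.0725 0.0732 0.0736 0.0742 0.0747] d from rod 0.0523 0.057
rod top [ 0.6676 -0.0358  0.0877] 246
collar top z 0.0734 n 227 rect (array([ 0.6703, -0.0305]), array([0.0384, 0.0487]), 3.1, np.int64(227)) pct [0.0715 0.0733 0.0745 0.0802]
pointer n 29 z pct [0.0711 0.073  0.0733 0.0746 0.075 ] d from rod 0.0529 0.0692
rod top [ 0.6722 -0.0362  0.4236] 1461
```

View pics/w10.png

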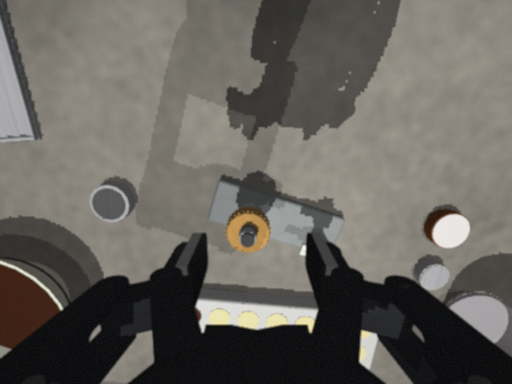

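The collar (248,230) is level with the pointer (304,250): 73.7 mm against 73.6 mm. One last look at the plates.

```bash
python3 -m jog '[[[0,-3,0],[0,0,0],5.4],[[0,0,3],[0,0,0],5.4],[[0,0,3],[0,0,0],5.4],[[0,0,0],[0,0,0],5.4],[[0,0,0],[0,0,0],5.4]]'; python3 -c "
from h import *
b=cam('top');W=b['W']
cv2.imwrite('pics/t2.png',cv2.resize(b['frame'][:,:,::-1],(800,600)))
def near(x,y,lo,hi): return rect(W,(np.hypot(W[...,0]-x,W[...,1]-y)<.05)&(W[...,2]>lo)&(W[...,2]<hi))
print(near(.566,.357,.026,.08),near(.428,.333,.026,.08),near(.4795,-.3517,.017,.07))
for (x,y) in ((.5698,.3553),(.4278,.3301),(.4801,-.3475)):
  k=(np.hypot(W[...,0]-x,W[...,1]-y)<.05); z=W[k][:,2]; print(np.median(z[(z>.018)&(z<.042)]))"
```

```text
time_s: 35.47
eef_pos: [0.5729, -0.0386, 0.159]
eef_rot: [0.474, -0.468, -0.525, 0.53]
wrist_force: [0.3, 0.0, 0.5]
opening: 0.63
(array([0.5694, 0.3547]), array([0.0605, 0.0607]), 8.8, np.int64(461)) (array([0.4278, 0.3304]), array([0.0608, 0.0606]), 8.8, np.int64(479)) (array([ 0.4801, -0.3476]), array([0.0598, 0.0605]), 8.4, np.int64(472))
0.03359084478641566
0.033724863796425884
0.023671129996881656
```

View pics/t2.png

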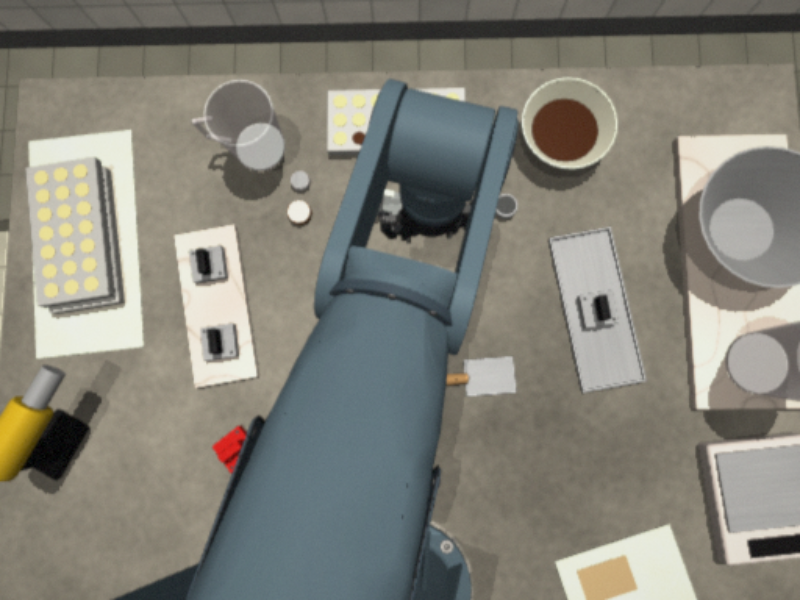

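The picture shows two plates on the marble at (208,263) and (218,341), and one in the tray at (600,310). All lie flat, and the bystanders in view haven't moved. Handing in.

```bash
python3 -c "
from bench import ctrl
print(ctrl.hand_in())"
```

```text
the job is handed in; nothing more can be done
None
```

The press station is set up and handed in at about 35 s on the robot's clock. `hand_in` gives no verdict, so what follows rests on my own checks.

- **Plates:** three were on the table. I dragged all three before placing any.
  - One resisted with about 5.5 N (grained) and lies flat in the tray.
  - The other two resisted with about 1.8 to 1.9 N and lie flat on the marble. That is above the stated 0.6 to 1.2 N for polished but well below grained. The force readings also carry about 0.5 N or more of noise.
- **Plate check:** the last top view put the plate tops at 33.6, 33.7 and 23.7 mm. That matches plates lying flat on the 14 mm slab and the 4 mm tray floor. None had been knocked aside.
- **Collar:** I turned it counter-clockwise about 3.9 rad in one grip. Its top face reads 73.7 mm against 73.6 mm for the pointer edge, and the scene camera agrees (73.4 against 73.3 mm).
- **Other things:** I touched nothing else on purpose. The pointer's height reads the same as before. In the last top view the arm hid the scraper and palette knife handles, part of the red plate, and the stand.
- **One disagreement:** the cameras put the fingertips about 45 mm above the reported TCP height. My first drag therefore passed over a plate without touching it. I set heights from the cameras after that.

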